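# Set the hand planer for a light cut: chip lever across, depth four clicks up from zero

## Robot

A 6-joint arm with a two-finger parallel gripper is mounted at the origin on the work surface. World frame = base frame: x ahead of the robot, y to its left, z up, the work surface at z = 0. Lengths are in mm, angles in degrees, forces in N, time in s.
With the tool pointing down it reaches from about 350 to 850 mm from the base axis. Payload 8.1 kg.
Tool frame: the origin (TCP) lies between the finger pads; the fingertips stand 22 mm ahead of it and the grasp point (between the pads) lies 3 mm ahead of it; z points along the fingers, y is the direction in which the jaws open and shut (so a half turn about z gives the same grasp; the last joint's range is limited). The gripper opens to 85 mm and grips with 20 to 120 N. Pads are 22 mm wide; open, the fingers measure 114 mm over their backs; the gripper's body (76 mm by 85 mm) begins 54 mm behind the grasp point. The pads swing forward as they close: fully open they stand 13 mm farther back than shut.
Start: joints at [-78.575, 7.471, 85.268, -0, 87.261, -4.893], TCP at [168.599, -575.829, 216.092] pointing down, gripper open.
Joint ranges: [-169.43, 169.43], [-51.17, 129.36], [1.28, 143.12], [-76.62, 256.62], [0, 156.53], [-152.29, 152.29]. Speed limits (degrees/s): [136.94, 136.94, 159.86, 180, 180, 180].

## Interface

Orientations are given as [roll, pitch, yaw] about the fixed x, y, z axes, in that order (R = Rz(yaw) Ry(pitch) Rx(roll)).
In Python, from bench import r gives the robot as it stands.
- The arm moves only by the tool drive_tool, never from a script. Its argument "moves" is a list of rows, each a list of 2 entries, a list of its own where there are three numbers: the shift along the world's x, y, z in mm, then the turn about the world's z in degrees. A call has exactly 8 rows; each row is the pose to reach, as a shift and turn from the pose commanded when the call began; what a row does not reach only later rows make up. A row lasts 1/12 s, in which the tool goes at most 41.7 mm and 7.16 degrees, less where a joint would pass 70% of its speed; a pose out of reach is approached as far as the arm can. A call with a gripper value outside its range is refused whole. "fingers" is the finger opening in mm, from 0 to 85.4, set as the call begins (left out, the last holds). The fingers move at their own pace and stop on an object; "squeeze" is the grip in N (left out, the last holds). Time passes only in rows, so rows that repeat a pose let the fingers close, or fill a call up. It gives the time, the measured TCP pose, the force and the opening at its end, in the units of the state.
- r.sense(): the state, without advancing time (a new reading comes with each control period).
- r.snapshot(name): name is "scene" or "top" or "wrist"; returns a dict with "pixels" (480x640x3 uint8, red, green, blue), "camera_matrix" (3x3 intrinsics, pixels), "xyz" and "orientation" of the camera in the world. Camera axes: x right, y down, z forward; pixel columns grow to the right and rows downward; lengths in mm; the calibration is good to about 2 mm. A picture is of the moment at which its call begins. There is no depth.
- r.hand_in(): hands the job in, once; it reports no verdict.
The state is a dict: "time": time; "joint_pos": joint angles; "qd": joint speeds; "joint_efforts": joint torques, N m; "tool_pos": TCP position; "tcp_rot": TCP orientation; "ft_force": force on the tool from outside, world axes, zero at the start; "wrist_torque": the same for the moment, N m; "finger_gap": finger opening in mm.
Only numpy, scipy, OpenCV 4.12 (cv2) and the standard library are available. Lean on these libraries where they do the work, as an engineer would, in place of code of your own. Each camera call takes 0.05 s, during which the arm holds its last target.

## Task

Set the electric hand planer up for a light cut. Swing its chip lever all the way over to the other side, so that the shavings will fly into the tub, and set the cutting depth: the scale has worn off, so first turn the front knob anticlockwise all the way back to its stop, then clockwise exactly four clicks, and let go so that it rests in that click. Leave the other things on the bench where they are.

Things in the scene. Friction and masses are not known exactly. Their poses are not given: they have to be found in the camera images.
- planer: electric hand planer, 320 mm long, dark green housing on an aluminium sole, parked on a wooden board (370 x 270 x 18 mm) screwed to the bench, fixed. Origin: on the bench under the board's middle. x axis: along the planer to its front (knob) end; y: to its left (motor cap; a fixed grey tub 85 mm tall stands on that side, beyond the board); z up. Knob axis at x +108 mm, lever pivot at x +26 mm
- handle_top (a point): top of the planer's black D handle, 171 mm above the bench and 31 mm thick: the highest part of the planer. The handle runs from x -55 to -175 mm in the planer's frame, above its middle line
- housing_top (a point): middle of the housing's flat top under the lever, 100 mm above the bench: 86 mm wide, from x -55 to +66 mm in the planer's frame. Behind it the rounded motor cylinder (x -125 to -45 mm, y 0 to +78 mm) rises to 114 mm. The chip duct, a cross tube at x +40 mm, sticks out 75 mm to both sides, its top at 94 mm. The aluminium front under the knob is 80 mm wide, its top 58 mm above the bench
- knob_grip (a point): depth knob: round upright black ribbed knob, 60 mm in diameter, 50 mm tall, axis vertical, on the planer's front. The point is on the axis 124 mm above the bench, 18 mm below the knob's top (142 mm). The lowest 10 mm (92 to 102 mm above the bench) are a skirt 66 mm across. A white line on top (the point's x axis) turns with it and points to the planer's front end at zero
- knob (a joint): depth knob's angle, rad, growing clockwise from above. Click stops every 0.419 rad (24 degrees): zero click at 0, fourth at 1.676, tenth at 4.19; hard end stops at -0.05 and 4.24. Let go, it springs into the nearest click. Turning it over a click takes 0.2 to 0.3 N m. It starts at rest in one of the clicks 3 to 7
- lever_pivot (a point): vertical axis of the chip lever, on the housing's top behind the knob; the point is 116 mm above the bench, 14 mm above the lever's underside
- lever_tab (a point): centre of the upright thumb tab (18 mm along the lever, 12 mm thick, 103 to 128 mm above the bench) at the end of the black chip lever, 53 mm from the pivot. The lever is 62 mm long, its bar 10 mm thick and 103 to 115 mm above the bench; it points from its pivot backwards, towards the D handle, and swings just above the housing's flat top
- lever (a joint): chip lever's angle, rad, growing clockwise from above: 0 with the tab fully over to the planer's right (the robot's side), 0.8 pointing straight back along the planer, 1.6 (end stop) fully over to the planer's left (the tub's side). It stays where it is left; it takes about 0.05 N m, 1 N at the tab
- spanner: open spanner, 150 mm long, 8 mm thick, lying on the parking board along the planer's right side; not to be moved. Origin: centre of its underside
- blade_box: small cardboard box of blades, 98 x 34 x 20 mm, lying on the parking board along the planer's left side; not to be moved. Origin: centre of its underside
- hammer: hammer, 260 mm long, lying on the bench at the right; not to be moved. Origin: centre of its underside
- sprayer: glass pump sprayer, 80 mm in diameter, 205 mm tall, standing on the bench at the right; not to be moved. Origin: centre of its underside
- screwdriver: screwdriver, 210 mm long, lying on the bench at the left; not to be moved. Origin: centre of its underside
- brush: flat brush with a wooden handle, 230 mm long, lying on the bench at the left; not to be moved. Origin: centre of its underside

How it is judged:
By the outcome, as a careful person would: the job done as asked, in the order asked, and still so for the second after the job is handed in, with the robot touching nothing.
It also fails if it takes over 72 s, if anything falls off the work surface, if the arm or the gripper's body presses on something with over 40 N, if the wrist force passes 120 N, or if a joint passes its speed limit or range.

## Working session

There is one attempt and no reset: what is moved stays moved. The work goes in short steps, Python scripts to look and compute and a tool call to move; the robot and the scene stay as the last step left them, time stands still between calls to the robot, and variables do not carry over. Pictures are saved under pics/ and viewed, and the job is handed in when it is done.

Besides the shell and the picture viewer there is one more tool, called after "Call:" as name([rows], argument=value, ...), one row to a line, values as JSON. drive_tool: Moves the arm, as the interface text tells. Its arguments: {"type":"object","properties":{"moves":{"type":"array","items":{"type":"array"}},"fingers":{"type":"number"},"squeeze":{"type":"number"}},"required":["moves"]}

```bash
mkdir -p pics; ls; python3 - <<'E'
from bench import r
import cv2
s=r.sense();print(s)
for n in("scene","top","wrist"):
    d=r.snapshot(n);cv2.imwrite(f"pics/{n}0.png",d["pixels"][:,:,::-1]);print(n,d["camera_matrix"],d["xyz"],d["orientation"])
E
```

```text
pics
{'time': 0.0, 'joint_pos': array([-7.85757560e+01,  7.51407119e+00,  8.53305619e+01,  8.66055529e-05,
        8.72636585e+01, -4.89301868e+00]), 'qd': array([-0.04505212, -0.00934212,  0.00321528, -0.01864631,  0.0493907 ,
       -0.10654067]), 'joint_efforts': array([-7.96699132e-04, -5.69392741e+01, -5.00554347e+01, -2.15487165e-05,
        1.50272227e-02, -1.35188671e-05]), 'tool_pos': array([ 168.47678396, -575.23623039,  215.04300349]), 'tcp_rot': array([-1.79892110e+02, -9.32296785e-03,  1.63172497e+01]), 'ft_force': array([-0.17686864, -0.78813771,  0.03997518]), 'wrist_torque': array([ 0.00587646, -0.03212278, -0.0047757 ]), 'finger_gap': 85.50020100173533}
scene [[571.15958883   0.         314.29015448]
 [  0.         571.15958883 241.3442734 ]
 [  0.           0.           1.        ]] [ 986.87776003 -616.56276457 1193.15973324] [-1.41967763e+02  1.18812624e-01  3.72624504e+01]
top [[592.50956843   0.         317.12929783]
 [  0.         592.50956843 238.39852853]
 [  0.           0.           1.        ]] [ 297.56606265   60.8238755  1771.07733602] [-173.89592351   -0.88024798  -89.49396149]
wrist [[330.77792963   0.         322.61417585]
 [  0.         330.77792963 239.24292349]
 [  0.           0.           1.        ]] [ 238.16246508 -555.56741537  373.93913803] [ 1.63711629e+02  1.45698649e-01 -7.36486878e+01]
```

View pics/scene0.png

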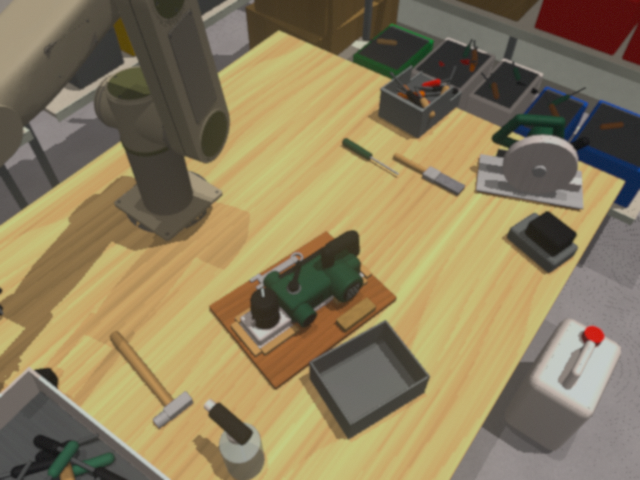

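View pics/top0.png

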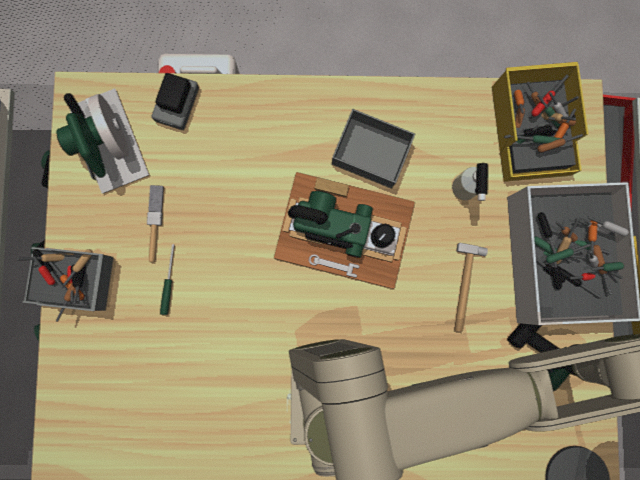

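View pics/wrist0.png

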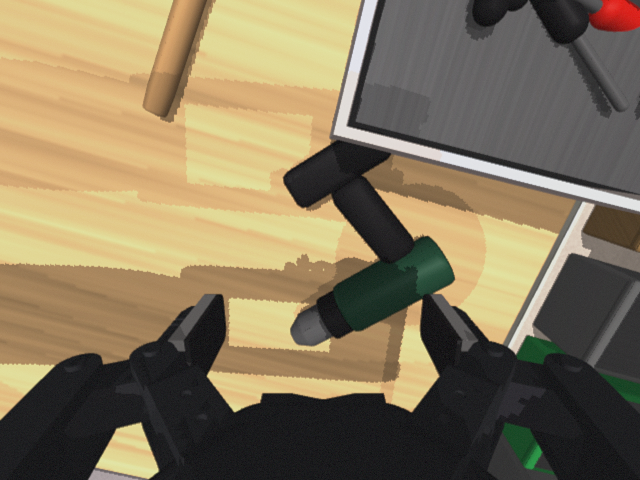

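The top view shows the planer at about (345,230), knob at (383,236), front end pointing right (-y world), tub beyond it. Now I'll zoom in and measure.

```bash
cat > h.py <<'E'
import numpy as np, cv2
from scipy.spatial.transform import Rotation as Ro
from bench import r
def ray(d,u,v):
    p=cv2.undistortPoints(np.array([[[u,v]]],float),d["camera_matrix"],None)[0,0]
    R=Ro.from_euler("xyz",d["orientation"],degrees=True).as_matrix()
    w=R@np.array([p[0],p[1],1.]); return np.array(d["xyz"]),w/np.linalg.norm(w)
def onz(d,u,v,z):
    o,w=ray(d,u,v); return o+w*(z-o[2])/w[2]
def proj(d,P):
    R=Ro.from_euler("xyz",d["orientation"],degrees=True).as_matrix()
    c=R.T@(np.array(P,float)-d["xyz"]); k=d["camera_matrix"]@c; return k[:2]/k[2]
def crop(d,x,y,w,h,s,name):
    im=cv2.resize(d["pixels"][y:y+h,x:x+w,::-1],None,fx=s,fy=s,interpolation=cv2.INTER_CUBIC);cv2.imwrite("pics/"+name,im)
E
python3 - <<'E'
from h import *
d=r.snapshot("top");crop(d,265,160,160,140,5,"topc.png")
# board corners: mask
hsv=cv2.cvtColor(d["pixels"],cv2.COLOR_RGB2HSV)
sub=d["pixels"][160:300,265:425].astype(int)
d2=r.snapshot("scene");crop(d2,200,220,200,170,4,"scc.png")
E
```

```text
(no output)
```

View pics/topc.png

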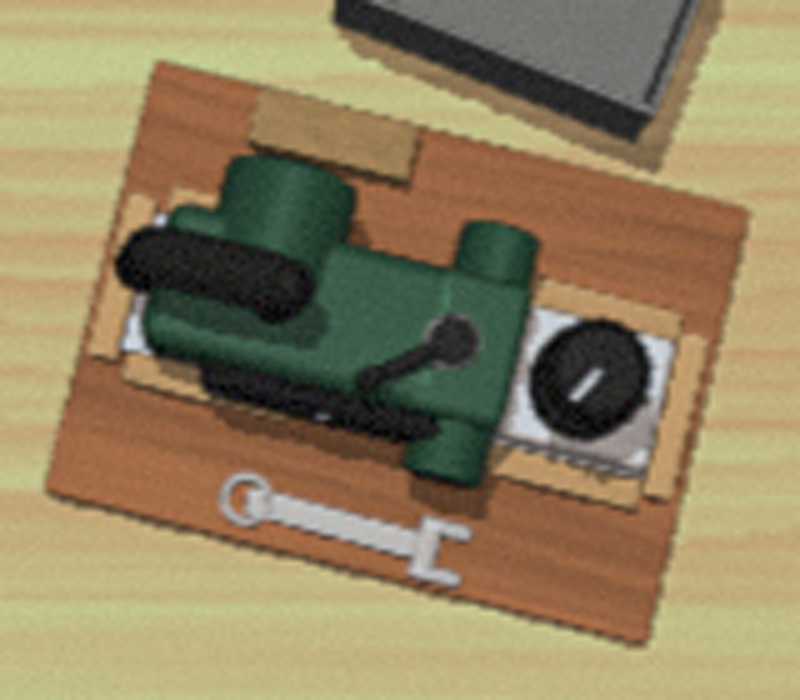

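View pics/scc.png

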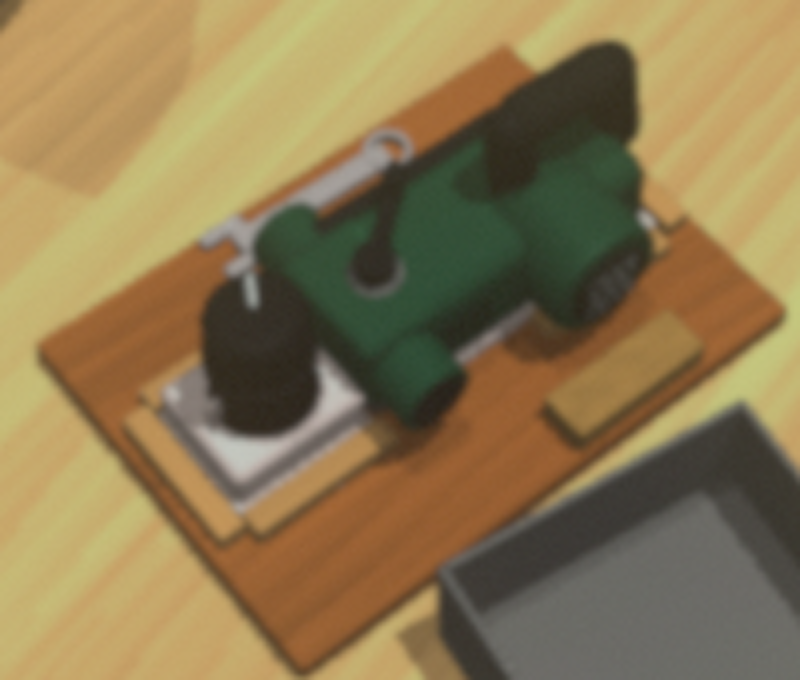

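The top crop shows board corners near (155,62),(748,212),(643,645),(47,493), the lever pivot at (453,340) with its tab at (370,378), and the knob line pointing down-left (about click 5).

```bash
cat >> h.py <<'E'
def c2p(x,y,ox,oy,s): return (x+.5)/s-.5+ox,(y+.5)/s-.5+oy
E
python3 - <<'E'
from h import *
d=r.snapshot("top");e=r.snapshot("scene")
T=lambda x,y,z:onz(d,*c2p(x,y,265,160,5),z)
S=lambda x,y,z:onz(e,*c2p(x,y,200,220,4),z)
C=np.array([T(*p,18) for p in[(155,62),(748,212),(643,645),(47,493)]]);c=C.mean(0)
print(C.round(0),c.round(1)); print([np.linalg.norm(C[i]-C[(i+1)%4]).round(1) for i in range(4)])
C2=np.array([S(*p,18) for p in[(783,315),(302,672),(40,348),(507,47)]]);print("scene",C2.round(0),C2.mean(0).round(1))
x=(C[1]-C[0])+(C[2]-C[3]);x/=np.linalg.norm(x)
yaw=np.degrees(np.arctan2(x[1],x[0]));print("yaw",yaw)
x2=(C2[1]-C2[0])+(C2[2]-C2[3]);print("yaw2",np.degrees(np.arctan2(x2[1],x2[0])))
X=np.array([x[0],x[1]]);Y=np.array([-x[1],x[0]])
K=c[:2]+108*X;P=c[:2]+26*X
print("knob exp",K,"meas top",T(590,379,135),"scene topmid",S(258,300,142))
print("pivot exp",P,"top",T(453,340,116),"scene",S(375,266,116))
t=T(370,378,128);print("tab",t,"scene",S(397,172,128)); v=t[:2]-P; print("lever len",np.linalg.norm(v),"angle from back",np.degrees(np.arctan2(v@Y,-(v@X))))
a=T(575,398,142);b=T(601,370,142);l=(a-b)[:2];print("line cw deg",np.degrees(-np.arctan2(l@Y,l@X)), "ends",a,b)
E
```

```text
[[ 686.  102.   18.]
 [ 598. -255.   18.]
 [ 338. -191.   18.]
 [ 425.  163.   18.]] [511.8 -45.2  18. ]
[np.float64(367.7), np.float64(267.7), np.float64(363.8), np.float64(267.6)]
scene [[ 691.   93.   18.]
 [ 605. -260.   18.]
 [ 349. -196.   18.]
 [ 434.  160.   18.]] [519.6 -51.   18. ]
yaw -103.74926340793716
yaw2 -103.55674635602244
knob exp [ 486.16804733 -150.0782591 ] meas top [ 483.06901629 -144.94889247  135.        ] scene topmid [ 489.46019772 -146.78469558  142.        ]
pivot exp [505.65726652 -70.42795881] top [506.52563667 -70.05649396 116.        ] scene [515.02597419 -77.95227682 116.        ]
tab [483.12568676 -22.74731688 128.        ] scene [490.0428171  -25.71163904 128.        ]
lever len 52.73628449312558 angle from back -39.042430472319225
line cw deg 118.8167057629255 ends [ 471.5964886  -135.71391348  142.        ] [ 487.36238816 -150.19412856  142.        ]
```

Call:
drive_tool([
  [[15,30,15],6],
  [[35,60,30],12],
  [[55,92,40],18],
  [[75,125,45],24],
  [[95,158,45],30],
  [[115,192,45],36],
  [[135,226,45],42],
  [[155,260,45],48],
], fingers=34)

```text
time: 1.02
tool_pos: [324.2, -314.2, 261.3]
tcp_rot: [180.0, 0.0, 64.6]
ft_force: [1.2, -0.2, 1.3]
finger_gap: 34.0
```

Call:
drive_tool([
  [[20,34,0],6],
  [[40,68,0],12],
  [[60,102,0],18],
  [[80,136,0],24],
  [[100,170,0],30],
  [[120,204,0],36],
  [[140,240,0],42],
  [[150,270,0],48],
])

```text
time: 1.68
tool_pos: [474.9, -43.2, 261.2]
tcp_rot: [179.9, 0.0, 112.7]
ft_force: [0.5, 0.5, 0.1]
finger_gap: 34.0
```

```bash
python3 - <<'E'
from h import *
d=r.snapshot("wrist");cv2.imwrite("pics/w1.png",d["pixels"][:,:,::-1]);s=r.sense();print(s["tool_pos"],s["tcp_rot"],s["time"],s["finger_gap"],d["xyz"],d["orientation"])
E
```

```text
[475.47685326 -38.8263058  261.07519821] [ 1.79860434e+02 -1.57146018e-01  1.13290150e+02] 1.7333 34.33544356628294 [448.69052307  22.36935932 419.98245195] [ 1.63801719e+02 -2.00651911e-02  2.26982518e+01]
```

View pics/w1.png

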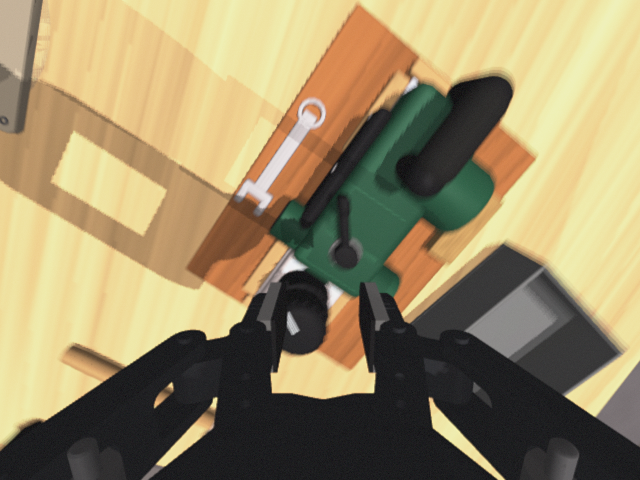

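The wrist view shows the lever hub at (347,255), tab at (343,203), and knob top centre around (303,327).

```bash
python3 - <<'E'
from h import *
d=r.snapshot("wrist");crop(d,230,160,200,200,4,"w1c.png");e=r.snapshot("scene");t=r.snapshot("top")
for n,u,v,z in[("pivot",347,255,117),("tab",343,203,128),("knob",303,327,142)]:print(n,onz(d,u,v,z))
# triangulate pairs for consistency
def tri(rs):
    A=np.zeros((3,3));b=np.zeros(3)
    for o,w in rs:
        M=np.eye(3)-np.outer(w,w);A+=M;b+=M@o
    return np.linalg.solve(A,b)
Tp=lambda x,y:c2p(x,y,265,160,5);Sp=lambda x,y:c2p(x,y,200,220,4)
print("pivot tri",tri([ray(d,347,255),ray(t,*Tp(453,340)),ray(e,*Sp(375,266))]))
E
```

```text
pivot [511.50625202 -59.07846527 117.        ]
tab [485.68639294 -12.91984924 128.        ]
knob [ 497.86287191 -134.00189443  142.        ]
pivot tri [510.59558152 -68.44754253  99.77660404]
```

View pics/w1c.png

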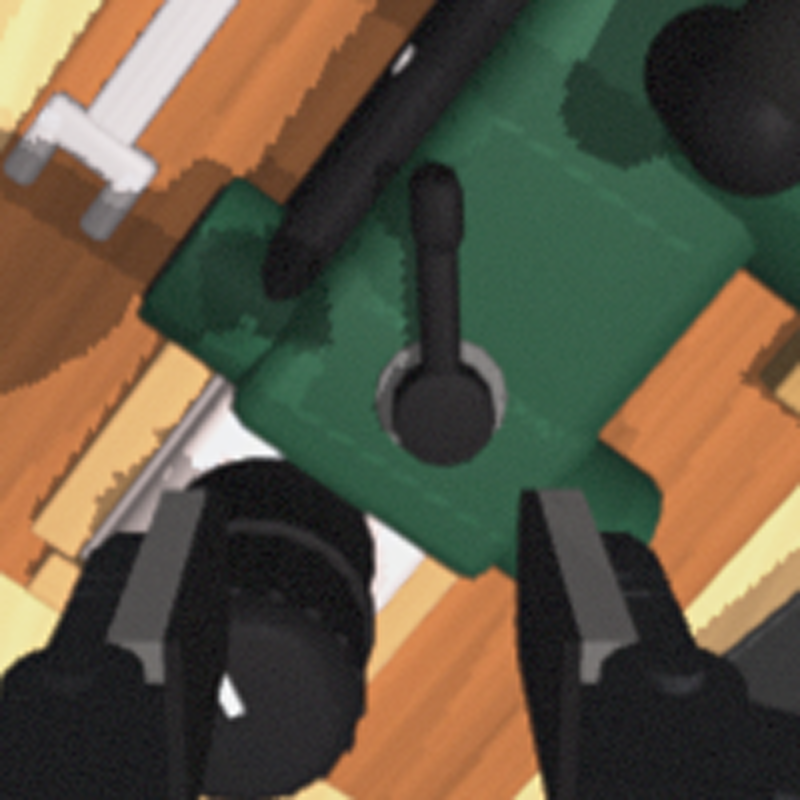

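```bash
python3 - <<'E'
from h import *
s=r.sense();print(s["tool_pos"],s["tcp_rot"],s["qd"].round(1))
d=r.snapshot("wrist")
cv2.imwrite("pics/w2.png",d["pixels"][:,:,::-1]);crop(d,230,160,200,200,4,"w2c.png");print(d["xyz"],d["orientation"])
p=lambda x,y:c2p(x,y,230,160,4)
for n,u,v,z in[("pivot",443,414,117),("tab",436,185,128),("knob",263,705,142)]:print(n,onz(d,*p(u,v),z))
E
```

```text
[473.68814414 -44.99940464 261.05556649] [-1.79980719e+02  9.86465778e-03  1.12416957e+02] [-2.6 -0.5  0.5 -0.3  0.   0.3]
[447.98836125  20.79472686 419.80143617] [1.63795169e+02 6.32036313e-02 2.24506306e+01]
pivot [506.51346468 -76.43373823 117.        ]
tab [481.43735188 -23.58181063 128.        ]
knob [ 491.2088977  -152.78352979  142.        ]
```

View pics/w2c.png

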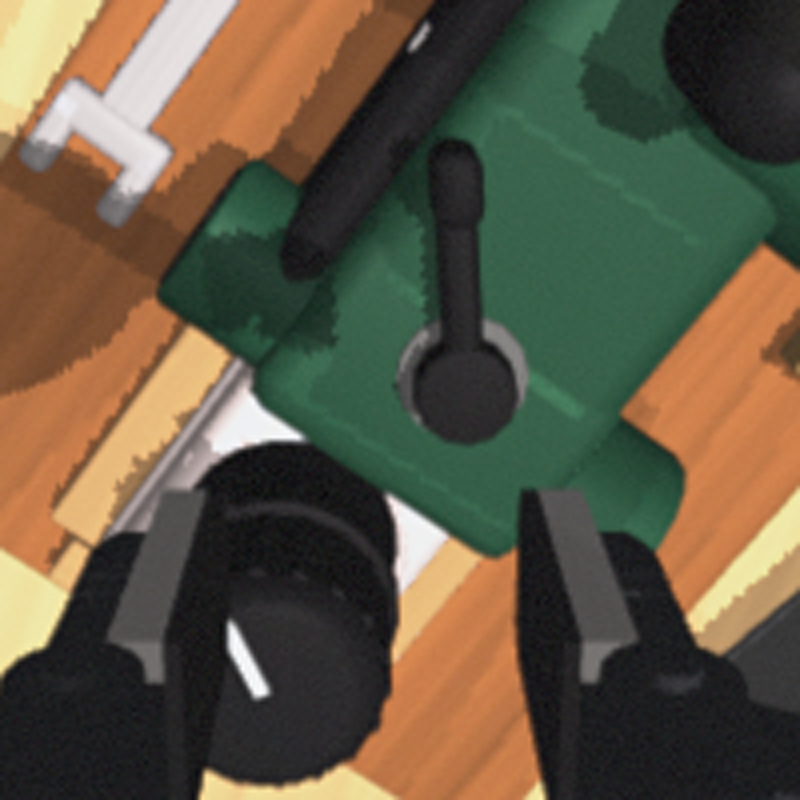

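The arm is still swinging slightly after the fast stop; I'll hold, then measure again.

Call:
drive_tool([
  [[0,0,0],0],
  [[0,0,0],0],
  [[0,0,0],0],
  [[0,0,0],0],
  [[0,0,0],0],
  [[0,0,0],0],
  [[0,0,0],0],
  [[0,0,0],0],
])

```text
time: 2.6
tool_pos: [473.6, -45.9, 261.1]
tcp_rot: [-180.0, -0.0, 112.3]
ft_force: [0.3, -0.3, -0.0]
finger_gap: 34.1
```

```bash
python3 - <<'E'
from h import *
s=r.sense();print(s["tool_pos"],s["tcp_rot"],s["qd"].round(1))
d=r.snapshot("wrist")
crop(d,230,160,200,200,4,"w3c.png");print(d["xyz"],d["orientation"])
print(r.sense()["tool_pos"])
E
```

```text
[473.58247707 -45.89760689 261.08241684] [-1.79999759e+02 -5.71744719e-04  1.12307584e+02] [ 0.1  0.  -0.  -0.  -0.1  0.1]
[447.98252929  19.90189815 419.8896007 ] [1.63802495e+02 3.99057705e-02 2.23419591e+01]
[473.5905851  -45.81611908 261.07722441]
```

View pics/w3c.png

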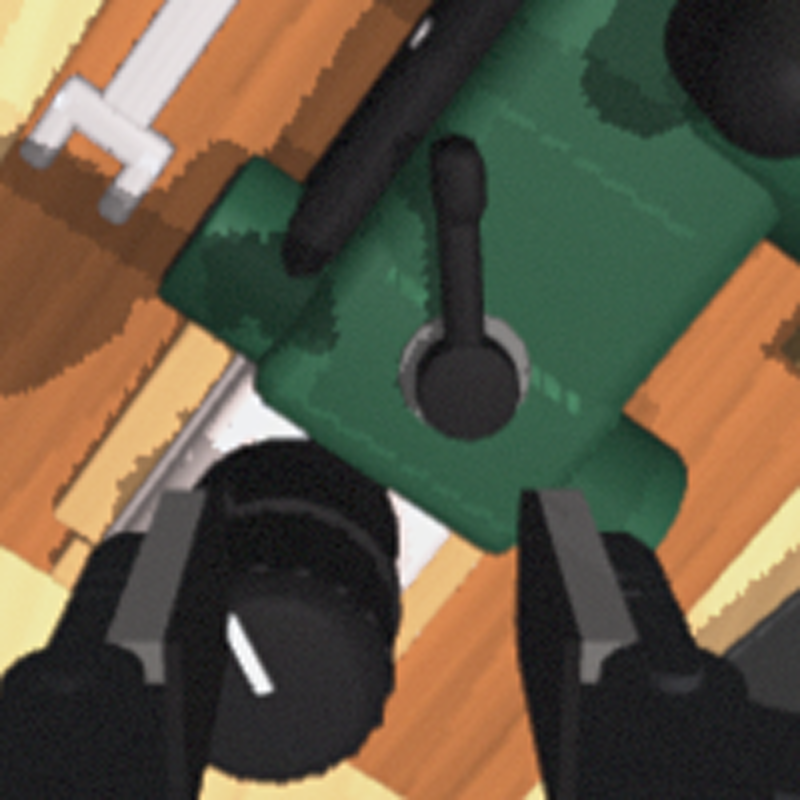

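```bash
python3 - <<'E'
from h import *
d=r.snapshot("wrist")
p=lambda x,y:c2p(x,y,230,160,4)
O={}
for n,u,v,z in[("pivot",468,390,118),("tab",458,175,128),("lineIn",268,690,142),("lineOut",231,616,142),("knobR",400,640,142),("knobB",275,780,142)]:
    O[n]=onz(d,*p(u,v),z);print(n,O[n].round(1))
v=O["tab"]-O["pivot"];print(np.linalg.norm(v[:2]),np.degrees(np.arctan2(v[1],v[0])))
# predict views of pivots in top
for n,q in[("knob",[487,-148,142]),("piv",[508,-72,118])]:
    print(n,proj(d,q),(proj(d,q)-[230,160]+.5)*4)
E
```

```text
pivot [509.4 -69.  118. ]
tab [485.1 -20.5 128. ]
lineIn [ 490.6 -149.4  142. ]
lineOut [ 475.6 -134.4  142. ]
knobR [ 514.6 -125.1  142. ]
knobB [ 501.1 -171.9  142. ]
54.30213882888 116.58655047934874
knob [293.59408983 329.62911534] [256.3763593  680.51646134]
piv [344.07463609 259.27281491] [458.29854437 399.09125965]
```

Pivot (509,-70) and tab (485,-21.5), 54 mm apart, agree with the given 53 mm. I'll straddle the tab.

Call:
drive_tool([
  [[6,12,-8],2],
  [[12,24,-20],4],
  [[12,24,-35],4],
  [[12,24,-50],4],
  [[12,24,-64],4],
  [[12,24,-74],4],
  [[12,24,-80],4],
  [[12,24,-80],4],
], fingers=36)

```text
time: 3.37
tool_pos: [484.7, -21.7, 179.6]
tcp_rot: [-179.9, -0.1, 116.3]
ft_force: [-0.3, 0.8, 0.1]
finger_gap: 35.9
```

```bash
python3 - <<'E'
from h import *
d=r.snapshot("wrist")
crop(d,220,130,200,200,4,"w4c.png")
E
```

```text
(no output)
```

View pics/w4c.png

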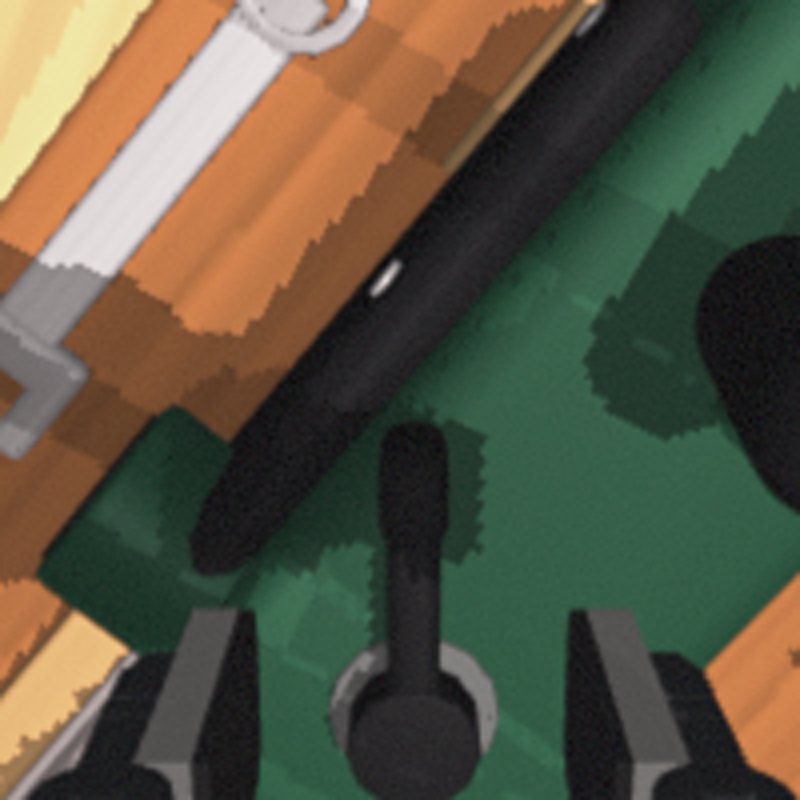

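The tab at (412,470) in the crop is centred between the fingertips (255 to 570). I'll carry on down.

Call:
drive_tool([
  [[0,0,-10],0],
  [[0,0,-21],0],
  [[0,0,-32],0],
  [[0,0,-42],0],
  [[0,0,-48],0],
  [[0,0,-51],0],
  [[0,0,-51],0],
  [[0,0,-51],0],
])

```text
time: 4.08
tool_pos: [485.6, -21.8, 130.1]
tcp_rot: [-180.0, -0.0, 116.3]
ft_force: [0.6, 0.1, 0.4]
finger_gap: 36.4
```

```bash
python3 - <<'E'
from h import *
d=r.snapshot("wrist")
crop(d,220,130,200,200,4,"w5c.png");s=r.sense();print(s["ft_force"],s["tool_pos"])
p0=np.array([509,-70.])
for k in range(0,13):
    a=np.radians(116-7.16*k); q=p0+53*np.array([np.cos(a),np.sin(a)]); print(k,(q-s["tool_pos"][:2]).round(0))
E
```

```text
[-0.39004074 -0.6224727   0.70908201] [485.92836047 -21.88009016 130.52465203]
0 [-0. -0.]
1 [6. 2.]
2 [12.  4.]
3 [19.  5.]
4 [26.  5.]
5 [32.  4.]
6 [39.  3.]
7 [45.  0.]
8 [51. -3.]
9 [56. -7.]
10 [ 61. -11.]
11 [ 65. -16.]
12 [ 69. -22.]
```

View pics/w5c.png

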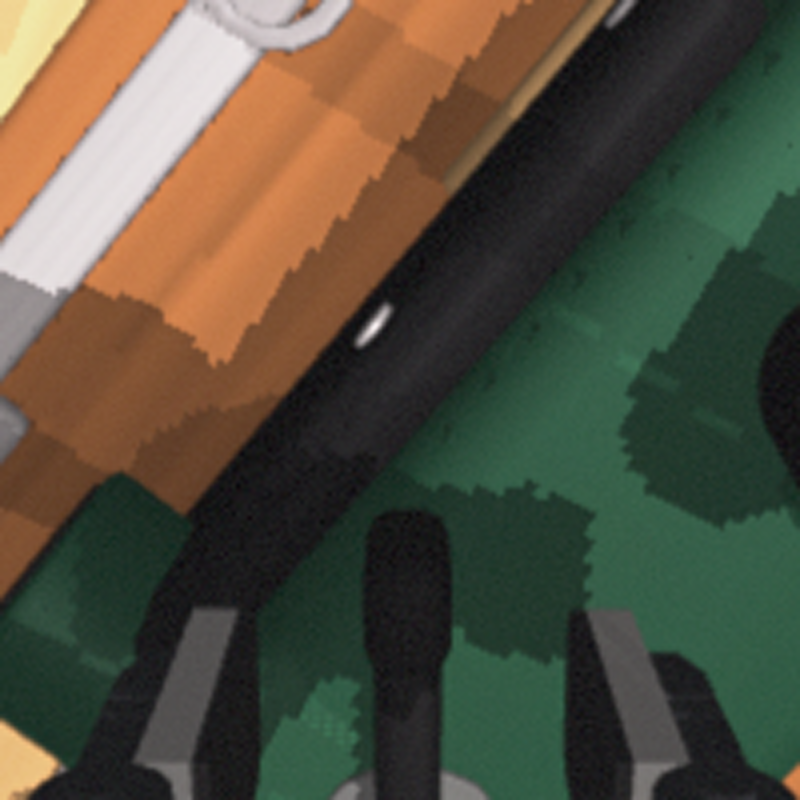

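```bash
python3 - <<'E'
from h import *
d=r.snapshot("wrist");s=r.sense();t=s["tool_pos"];a=np.radians(116);u=np.array([np.cos(a),np.sin(a),0])
c=lambda P:((proj(d,P)-[220,130]+.5)*4).round(0)
for h in(105,108,112,118):
  print(h,[c(np.array([t[0],t[1],h])+k*u) for k in(-11,0,11)])
for rad in(44,53,62): print("tab",rad,c(np.array([509,-70,128])+rad*u))
print(onz(d,*c2p(408,512,220,130,4),128),onz(d,*c2p(408,512,220,130,4),122))
E
```

```text
105 [array([405., 617.]), array([405., 549.]), array([405., 479.])]
108 [array([405., 626.]), array([405., 556.]), array([405., 485.])]
112 [array([405., 637.]), array([405., 567.]), array([405., 494.])]
118 [array([404., 655.]), array([405., 583.]), array([405., 508.])]
tab 44 [400. 676.]
tab 53 [401. 614.]
tab 62 [401. 550.]
[480.41950215  -9.22856136 128.        ] [481.33952186 -11.13028125 122.        ]
```

```bash
python3 - <<'E'
from h import *
d=r.snapshot("wrist");s=r.sense();t=s["tool_pos"];print(t,s["finger_gap"],d["xyz"])
for y in(607,):
  L=ray(d,*c2p(257,y,220,130,4));R=ray(d,*c2p(568,y,220,130,4))
  # points along rays with separation = gap
  o=L[0]; k=s["finger_gap"]/np.linalg.norm(L[1]-R[1]); m=o+k*(L[1]+R[1])/2; print(m, (m-t))
# tab width 12 : edges at y=560
L=ray(d,*c2p(364,580,220,130,4));R=ray(d,*c2p(452,580,220,130,4));k=12/np.linalg.norm(L[1]-R[1]);print(L[0]+k*(L[1]+R[1])/2)
E
```

```text
[486.09242451 -21.88095956 130.77263125] 35.64971239215277 [455.77152275  41.88088393 289.47769122]
[482.90207636 -12.68201271 149.25280644] [-3.19034815  9.19894685 18.48017518]
[485.9288879  -20.131521   121.63557124]
```

Fingertip height from the picture is ambiguous, so I'll close lightly on the tab. The gap should stall at 12 mm if the tab is between the pads.

Call:
drive_tool([
  [[0,0,0],0],
  [[0,0,0],0],
  [[0,0,0],0],
  [[0,0,0],0],
  [[0,0,0],0],
  [[0,0,0],0],
  [[0,0,0],0],
  [[0,0,0],0],
], fingers=9, squeeze=20)

```text
time: 4.9
tool_pos: [485.6, -21.8, 130.0]
tcp_rot: [-180.0, -0.0, 116.3]
ft_force: [-1.0, 0.1, -0.3]
finger_gap: 8.9
```

```bash
python3 - <<'E'
from h import *
d=r.snapshot("wrist")
crop(d,220,130,200,200,4,"w6c.png");s=r.sense();print(s["ft_force"],s["tool_pos"],s["finger_gap"])
E
```

```text
[-0.73528952 -0.37814592 -0.14406177] [485.57273252 -21.79894798 130.07698795] 8.90513508347426
```

View pics/w6c.png

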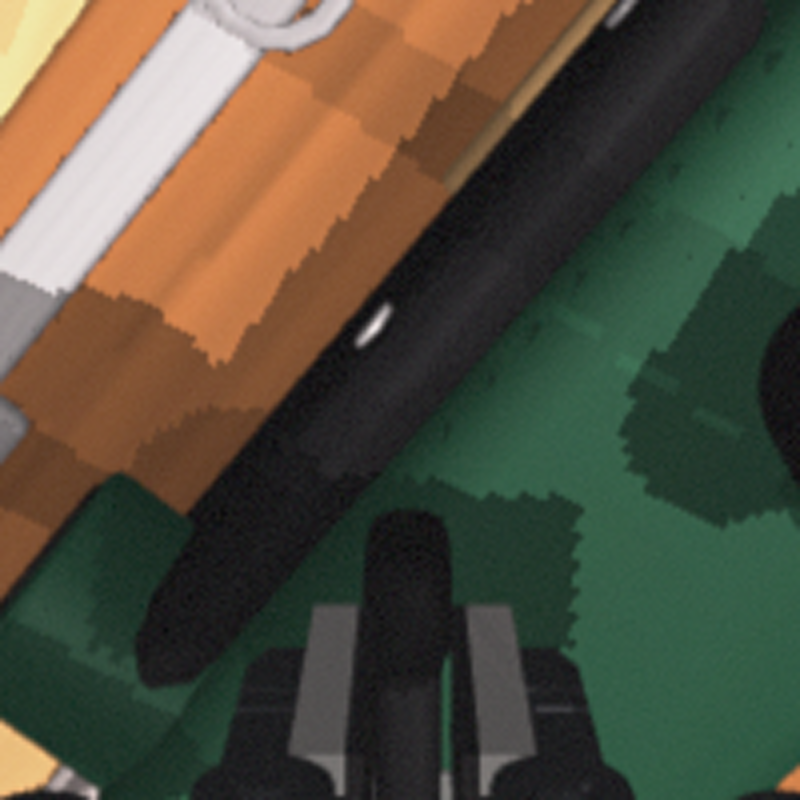

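```bash
python3 - <<'E'
from h import *
d=r.snapshot("scene");crop(d,240,200,160,120,5,"s6.png")
d=r.snapshot("wrist");g=d.copy();im=d["pixels"];g["pixels"]=cv2.convertScaleAbs(im,alpha=3,beta=0);crop(g,270,230,110,100,7,"w6b.png")
E
```

```text
(no output)
```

View pics/s6.png

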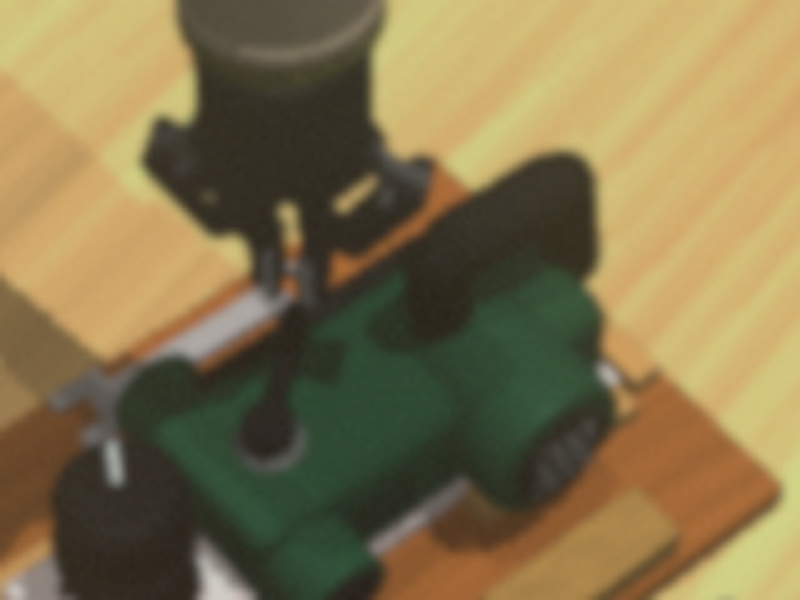

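View pics/w6b.png

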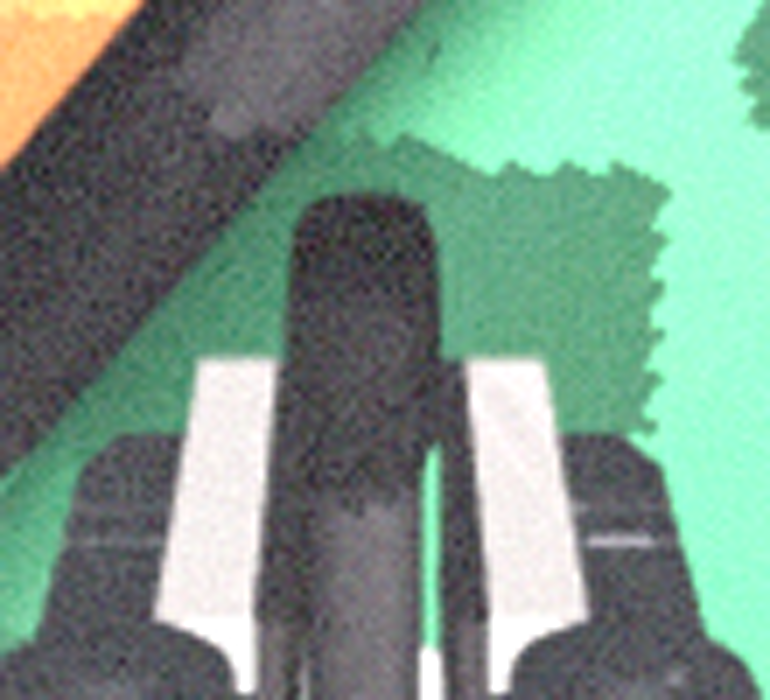

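```bash
python3 - <<'E'
from h import *
e=r.snapshot("scene");t=r.snapshot("top")
c=lambda P:((proj(e,P)-[240,200]+.5)*5).round(0)
a=np.radians(26);j=np.array([np.cos(a),np.sin(a)])
for h in(105,110,120,130,140): print(h,c([485.6-6*j[0],-21.8-6*j[1],h]),c([485.6+6*j[0],-21.8+6*j[1],h]))
print("tab128",c([485.5,-22,128]),"pivot",c([509,-70,118]))
crop(t,300,180,110,90,7,"t6.png")
E
```

```text
105 [283. 332.] [308. 336.]
110 [283. 326.] [308. 330.]
120 [282. 314.] [308. 318.]
130 [282. 301.] [307. 305.]
140 [281. 288.] [307. 292.]
tab128 [294. 306.] pivot [270. 412.]
```

View pics/t6.png

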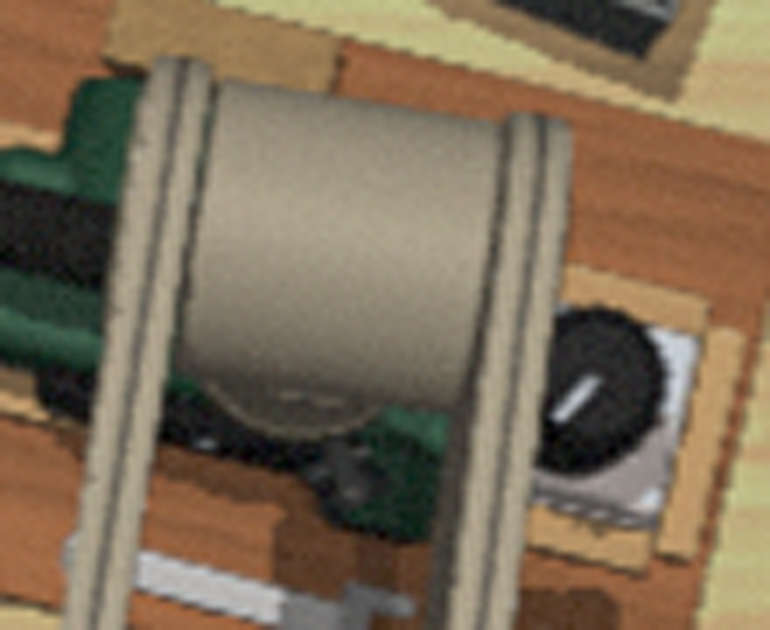

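Both the reading (8.9 < 12 mm) and the scene view say the tips are still above the tab. I'll reopen and go down in small steps.

Call:
drive_tool([
  [[0,0,0],0],
  [[0,0,0],0],
  [[0,0,0],0],
  [[0,0,-2],0],
  [[0,0,-4],0],
  [[0,0,-6],0],
  [[0,0,-8],0],
  [[0,0,-8],0],
], fingers=36)

```text
time: 5.82
tool_pos: [485.2, -21.8, 121.4]
tcp_rot: [-180.0, -0.0, 116.3]
ft_force: [0.6, -0.6, -0.5]
finger_gap: 35.8
```

Call:
drive_tool([
  [[0,0,0],0],
  [[0,0,0],0],
  [[0,0,0],0],
  [[0,0,0],0],
  [[0,0,0],0],
  [[0,0,0],0],
  [[0,0,0],0],
  [[0,0,0],0],
], fingers=9)

```text
time: 6.48
tool_pos: [485.6, -21.8, 122.1]
tcp_rot: [180.0, 0.0, 116.3]
ft_force: [-0.5, -0.0, 0.0]
finger_gap: 9.0
```

```bash
python3 - <<'E'
from h import *
d=r.snapshot("scene");crop(d,240,200,160,120,5,"s7.png")
d=r.snapshot("wrist");g=d.copy();im=d["pixels"];g["pixels"]=cv2.convertScaleAbs(im,alpha=3,beta=0);crop(g,270,230,110,100,7,"w7b.png")
E
```

```text
(no output)
```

View pics/s7.png

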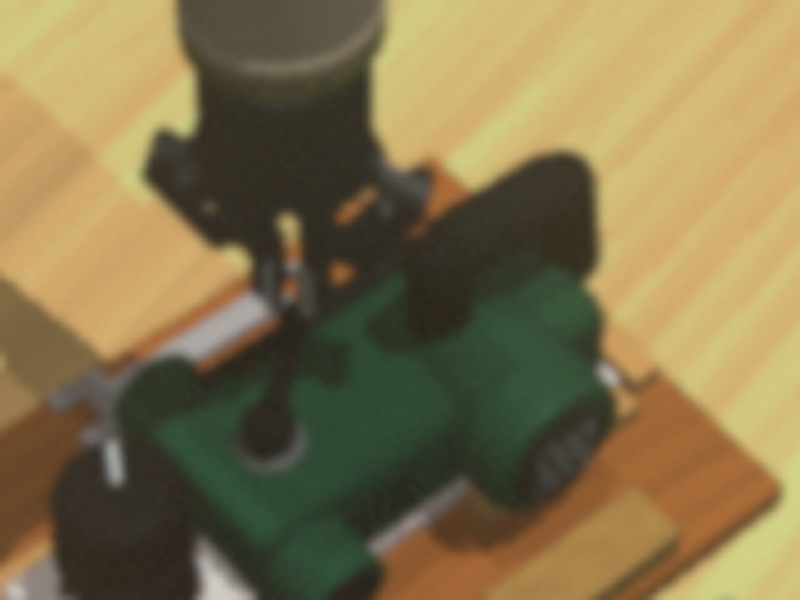

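View pics/w7b.png

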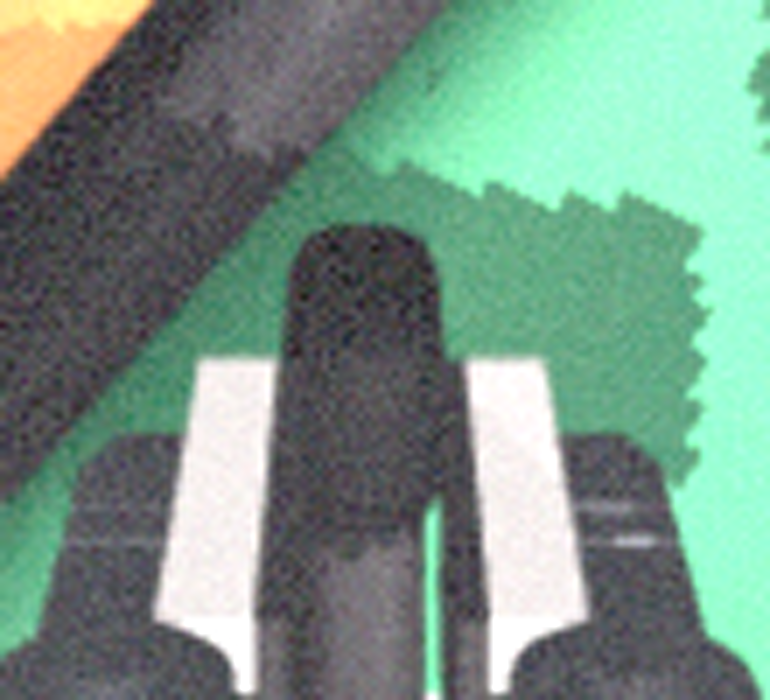

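```bash
python3 - <<'E'
from h import *
d=r.snapshot("scene");g=d.copy();im=np.mean([r.snapshot("scene")["pixels"].astype(float) for _ in range(6)],0).clip(0,255).astype(np.uint8);g["pixels"]=cv2.convertScaleAbs(im,alpha=3,beta=0);crop(g,270,225,60,70,11,"s7b.png")
print(r.sense()["time"])
E
```

```text
6.9333
```

View pics/s7b.png

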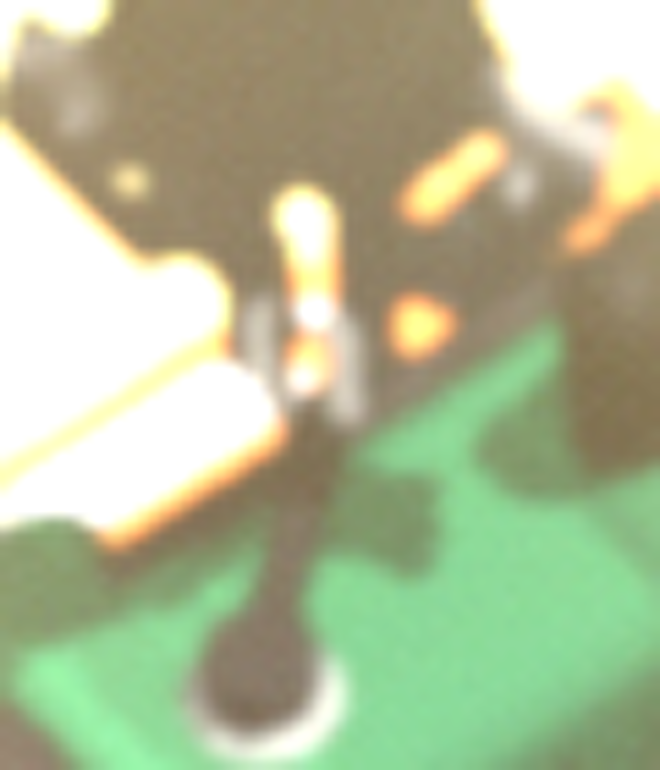

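Pads still reach 9 mm without meeting the tab, with zero force. I'll open again and go down 8 mm more, gently.

Call:
drive_tool([
  [[0,0,0],0],
  [[0,0,0],0],
  [[0,0,0],0],
  [[0,0,-1],0],
  [[0,0,-2],0],
  [[0,0,-3],0],
  [[0,0,-4],0],
  [[0,0,-4],0],
], fingers=36)

```text
time: 7.6
tool_pos: [485.4, -21.8, 117.7]
tcp_rot: [-180.0, -0.0, 116.3]
ft_force: [0.6, 0.7, -0.2]
finger_gap: 36.4
```

Call:
drive_tool([
  [[0,0,0],0],
  [[0,0,-1],0],
  [[0,0,-1],0],
  [[0,0,-2],0],
  [[0,0,-2],0],
  [[0,0,-3],0],
  [[0,0,-4],0],
  [[0,0,-4],0],
])

```text
time: 8.27
tool_pos: [485.4, -21.8, 113.8]
tcp_rot: [-180.0, -0.0, 116.3]
ft_force: [-0.1, 0.8, -0.2]
finger_gap: 35.9
```

Call:
drive_tool([
  [[0,0,0],0],
  [[0,0,0],0],
  [[0,0,0],0],
  [[0,0,0],0],
  [[0,0,0],0],
  [[0,0,0],0],
  [[0,0,0],0],
  [[0,0,0],0],
], fingers=9)

```text
time: 8.93
tool_pos: [485.6, -21.8, 114.1]
tcp_rot: [-180.0, -0.0, 116.3]
ft_force: [-0.4, 0.4, -0.1]
finger_gap: 9.2
```

```bash
python3 - <<'E'
from h import *
d=r.snapshot("wrist");g=d.copy();im=d["pixels"];g["pixels"]=cv2.convertScaleAbs(im,alpha=3,beta=0);crop(g,240,220,160,120,5,"w8b.png")
E
```

```text
(no output)
```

View pics/w8b.png

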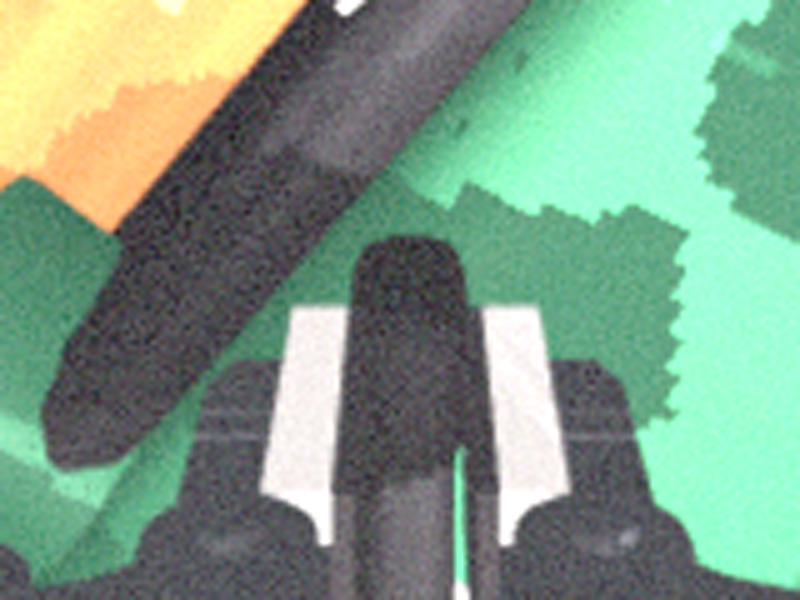

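Readings conflict, so I'll test directly: swing 14° along the arc and see whether the lever follows.

Call:
drive_tool([
  [[1,0,0],-1],
  [[3,1,0],-4],
  [[6,2,0],-7],
  [[9,3,0],-11],
  [[12,4,0],-14],
  [[12,4,0],-14],
  [[12,4,0],-14],
  [[12,4,0],-14],
])

```text
time: 9.65
tool_pos: [497.4, -17.9, 114.0]
tcp_rot: [-180.0, -0.0, 102.4]
ft_force: [-0.0, -0.2, 0.6]
finger_gap: 9.0
```

```bash
python3 - <<'E'
from h import *
d=r.snapshot("wrist");g=d.copy();im=d["pixels"];g["pixels"]=cv2.convertScaleAbs(im,alpha=3,beta=0);crop(g,240,220,160,120,5,"w9b.png")
d=r.snapshot("scene");crop(d,240,200,160,120,5,"s9.png")
E
```

```text
(no output)
```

View pics/w9b.png

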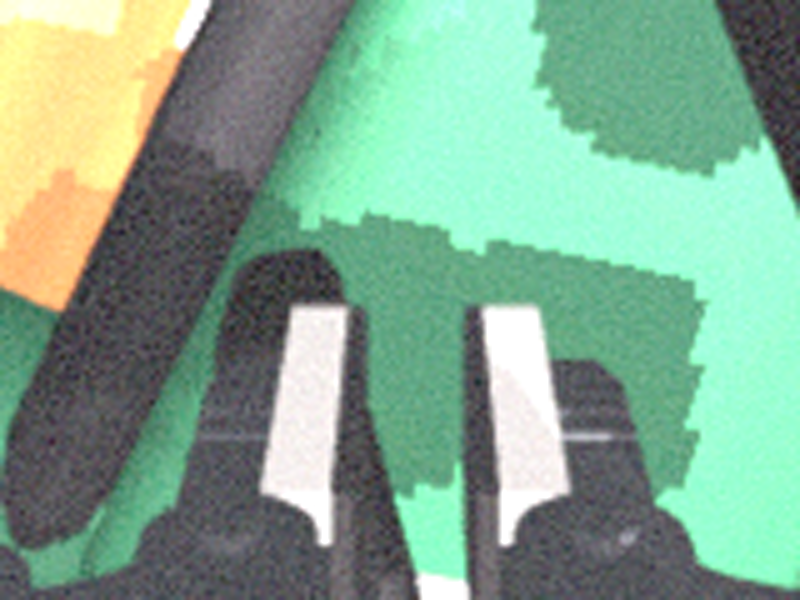

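View pics/s9.png

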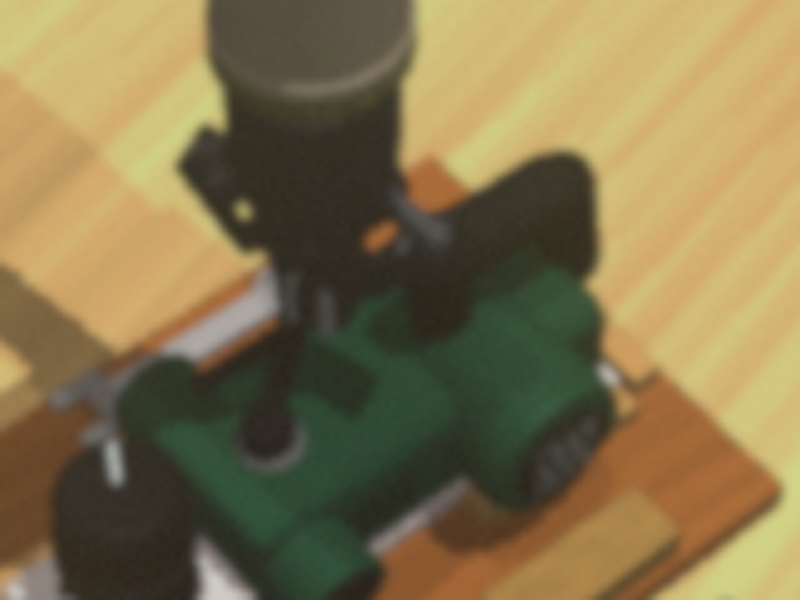

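The fingers passed over the tab. With a pad gap of 20 px for 9 mm, the tips really stand about 17 mm above the reported TCP height, so I need to go much lower. I'll go back over the tab, open, and descend.

Call:
drive_tool([
  [[-4,-1,0],4],
  [[-8,-2,0],9],
  [[-12,-4,0],14],
  [[-12,-4,0],14],
  [[-12,-4,-4],14],
  [[-12,-4,-8],14],
  [[-12,-4,-11],14],
  [[-12,-4,-11],14],
], fingers=36)

```text
time: 10.42
tool_pos: [485.0, -21.6, 101.9]
tcp_rot: [-179.9, -0.1, 116.3]
ft_force: [-0.2, -0.3, -0.8]
finger_gap: 35.9
```

Call:
drive_tool([
  [[0,0,-1],0],
  [[0,0,-2],0],
  [[0,0,-3],0],
  [[0,0,-4],0],
  [[0,0,-5],0],
  [[0,0,-6],0],
  [[0,0,-6],0],
  [[0,0,-6],0],
])

```text
time: 11.08
tool_pos: [485.6, -21.8, 97.0]
tcp_rot: [-180.0, -0.0, 116.3]
ft_force: [-0.5, 1.2, 0.9]
finger_gap: 36.0
```

```bash
python3 - <<'E'
from h import *
d=r.snapshot("wrist");g=d.copy();im=d["pixels"];g["pixels"]=cv2.convertScaleAbs(im,alpha=3,beta=0);crop(g,240,220,160,120,5,"w10b.png")
d=r.snapshot("scene");crop(d,240,200,160,120,5,"s10.png")
E
```

```text
(no output)
```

View pics/w10b.png

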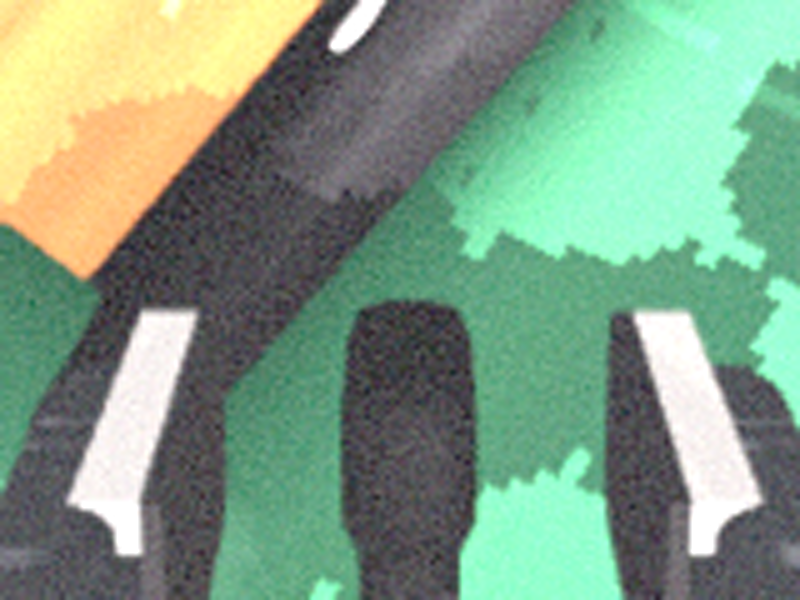

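View pics/s10.png

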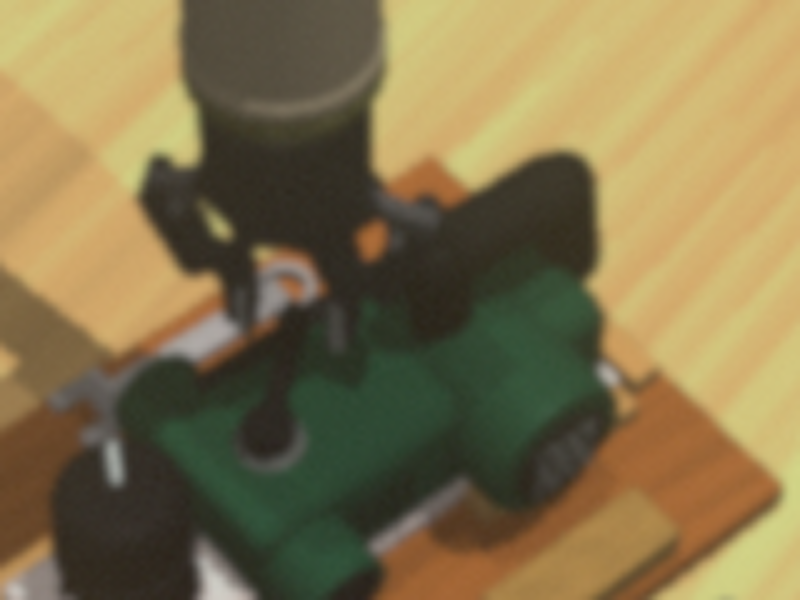

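Now the fingers flank the tab in both views. Closing.

Call:
drive_tool([
  [[0,0,0],0],
  [[0,0,0],0],
  [[0,0,0],0],
  [[0,0,0],0],
  [[0,0,0],0],
  [[0,0,0],0],
  [[0,0,0],0],
  [[0,0,0],0],
], fingers=9)

```text
time: 11.85
tool_pos: [485.5, -21.8, 97.1]
tcp_rot: [-180.0, -0.0, 116.3]
ft_force: [-2.2, 0.1, 4.4]
finger_gap: 11.5
```

Gripped at 11.5 mm. Swinging the lever along its arc.

Call:
drive_tool([
  [[5,2,0],-6],
  [[10.5,4,0],-12],
  [[16,5,0],-18],
  [[21.5,5.5,0],-24],
  [[27,5.5,0],-30],
  [[33,4.5,0],-36],
  [[38,3.5,0],-42],
  [[43.5,1.5,0],-48],
])

```text
time: 12.52
tool_pos: [529.6, -20.4, 97.2]
tcp_rot: [180.0, 0.0, 68.0]
ft_force: [-1.7, -0.7, 2.8]
finger_gap: 11.7
```

```bash
python3 - <<'E'
from h import *
s=r.sense();print(s["tool_pos"],s["ft_force"],s["finger_gap"])
d=r.snapshot("wrist");crop(d,220,170,160,120,5,"w11.png")
d=r.snapshot("scene");crop(d,240,200,160,120,5,"s11.png")
E
```

```text
[529.57319166 -20.44607192  97.19131959] [-1.68263825 -0.67965648  2.79780993] 11.682257656180179
```

View pics/w11.png

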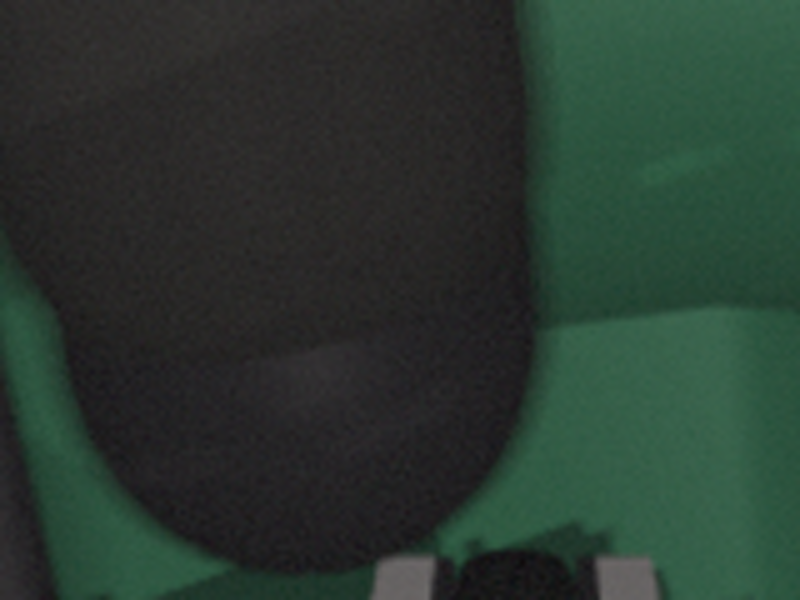

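View pics/s11.png

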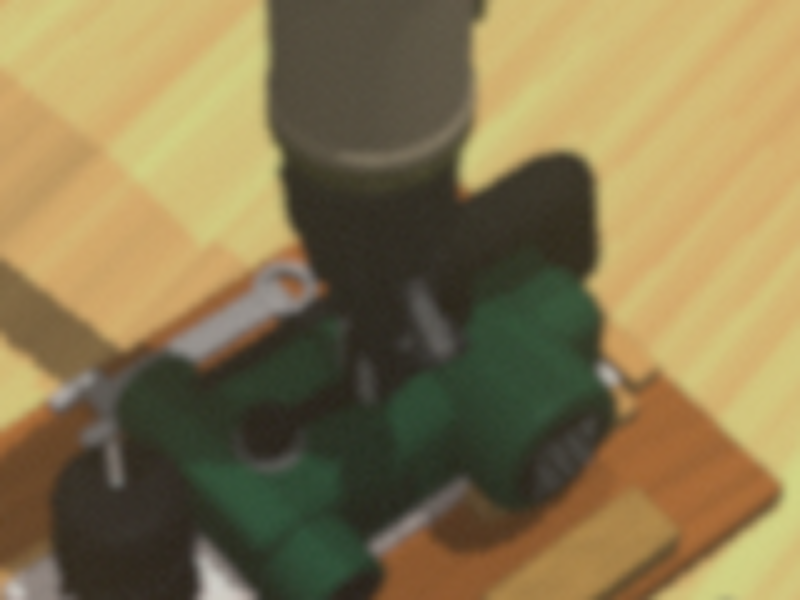

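Call:
drive_tool([
  [[5,-2.5,0],-6],
  [[10,-5.5,0],-12],
  [[14.5,-8.5,0],-18],
  [[18.5,-12.5,0],-24],
  [[21.5,-16,0],-29],
  [[24.5,-19.5,0],-34],
  [[26.5,-23,0],-38],
  [[26.5,-23,0],-38],
])

```text
time: 13.28
tool_pos: [555.8, -43.2, 97.2]
tcp_rot: [-180.0, -0.0, 30.3]
ft_force: [-1.1, 1.4, 2.4]
finger_gap: 11.4
```

Call:
drive_tool([
  [[0.5,-1,0],-1],
  [[1,-2,0],-2],
  [[1.5,-3,0],-3],
  [[2,-3.5,0],-4],
  [[2,-4,0],-5],
  [[2,-4,0],-5],
  [[2,-4,0],-5],
  [[2,-4,0],-5],
])

```text
time: 13.95
tool_pos: [555.9, -43.9, 97.0]
tcp_rot: [-179.7, 0.1, 25.7]
ft_force: [-9.5, 14.8, 9.1]
finger_gap: 11.4
```

End stop felt (15 N against the push). Release and lift.

Call:
drive_tool([
  [[0,0,0],0],
  [[0,0,0],0],
  [[0,0,0],0],
  [[0,0,5],0],
  [[0,0,15],0],
  [[0,0,30],0],
  [[0,0,50],0],
  [[0,0,70],0],
], fingers=36)

```text
time: 14.62
tool_pos: [557.5, -47.6, 168.5]
tcp_rot: [180.0, 0.0, 25.3]
ft_force: [0.5, 0.3, 0.2]
finger_gap: 35.9
```

Call:
drive_tool([
  [[-5,-10,15],0],
  [[-12,-24,30],0],
  [[-22,-45,50],0],
  [[-33,-65,60],0],
  [[-45,-85,60],0],
  [[-55,-98,60],0],
  [[-62,-105,60],0],
  [[-66,-106,60],0],
], fingers=85)

```text
time: 15.28
tool_pos: [491.0, -154.7, 227.9]
tcp_rot: [179.9, -0.0, 25.2]
ft_force: [0.3, -1.0, 0.1]
finger_gap: 85.0
```

Call:
drive_tool([
  [[0,0,0],0],
  [[0,0,0],0],
  [[0,0,0],0],
  [[0,0,0],0],
  [[0,0,0],0],
  [[0,0,0],0],
  [[0,0,0],0],
  [[0,0,0],0],
])

```text
time: 15.95
tool_pos: [491.7, -153.2, 227.0]
tcp_rot: [-180.0, 0.0, 25.3]
ft_force: [-0.6, -0.1, 0.1]
finger_gap: 85.1
```

```bash
python3 - <<'E'
from h import *
s=r.sense();print(s["tool_pos"],s["tcp_rot"])
d=r.snapshot("wrist");cv2.imwrite("pics/w12.png",d["pixels"][:,:,::-1])
d=r.snapshot("top");crop(d,265,160,160,140,5,"t12.png")
E
```

```text
[ 491.68333396 -153.17487404  227.02836446] [-1.79996038e+02  3.49697495e-03  2.53335277e+01]
```

View pics/w12.png

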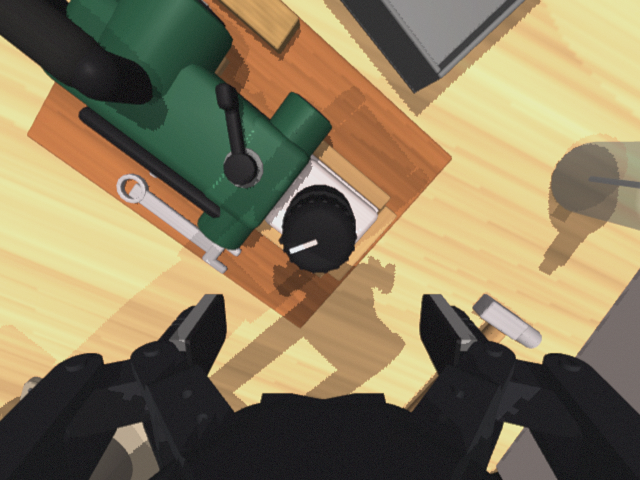

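View pics/t12.png

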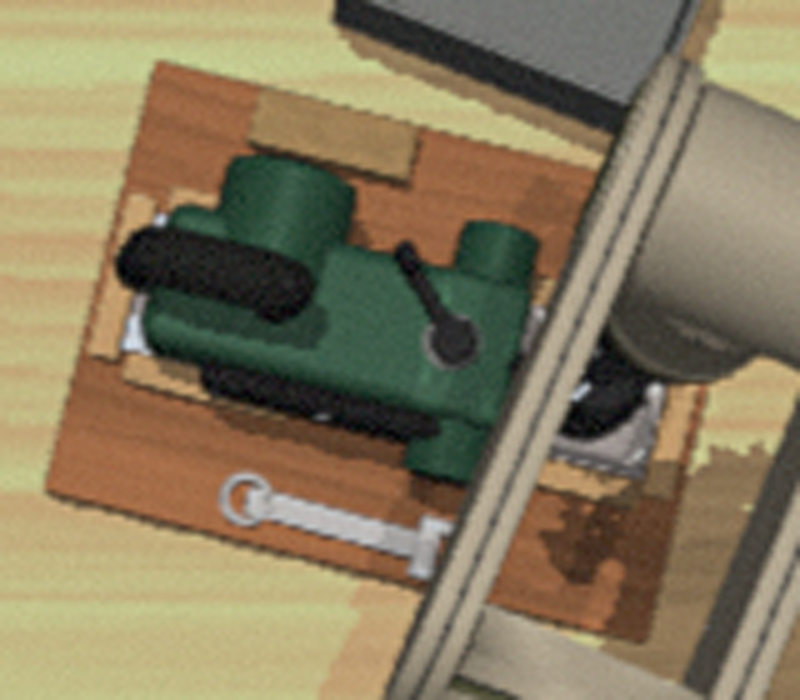

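Lever now points from (453,340) to (403,250) in the top crop, about 29° in world, matching its end stop at 30.5°. Now the knob.

```bash
python3 - <<'E'
from h import *
s=r.sense();t=s["tool_pos"]
d=r.snapshot("wrist");crop(d,250,150,140,150,5,"w12c.png")
for z in(142,120,100): print(z,onz(d,319,236,z).round(1),"lineIn",onz(d,316,243,z).round(1))
print(d["xyz"],t)
v=lambda P:proj(d,P).round(0)
print("knob diam px at 142:",np.linalg.norm(proj(d,[520,-150,142])-proj(d,[460,-150,142])))
print("board corner (451,157)->",onz(d,451,157,18).round(0)," (302,327)->",onz(d,302,327,18).round(0))
E
```

```text
142 [ 493.9 -149.5  142. ] lineIn [ 487.9 -149.8  142. ]
120 [ 488.2 -151.9  120. ] lineIn [ 481.6 -152.3  120. ]
100 [ 483.  -154.1  100. ] lineIn [ 475.9 -154.5  100. ]
[ 557.2885763  -122.84619662  385.84358061] [ 491.63822217 -153.24408584  227.06678402]
knob diam px at 142: 75.31454326685189
board corner (451,157)-> [ 603. -254.   18.]  (302,327)-> [ 345. -194.   18.]
```

View pics/w12c.png

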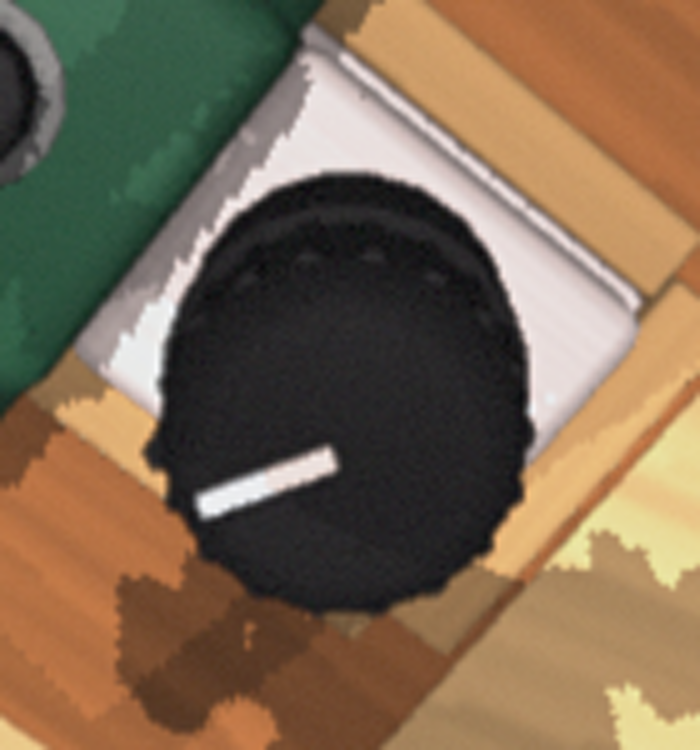

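Call:
drive_tool([
  [[0,1,-12],7],
  [[0,2,-25],14],
  [[-1,3,-40],21],
  [[-1,4,-55],28],
  [[-1,4,-70],35],
  [[-1,4,-84],42],
  [[-1,4,-90],49],
  [[-1,4,-90],50],
], fingers=85)

```text
time: 16.77
tool_pos: [489.2, -148.8, 134.9]
tcp_rot: [-179.8, -0.0, 75.7]
ft_force: [-0.6, 0.2, 0.0]
finger_gap: 84.9
```

Call:
drive_tool([
  [[0,0,0],0],
  [[0,0,0],0],
  [[0,0,0],0],
  [[0,0,0],0],
  [[0,0,0],0],
  [[0,0,0],0],
  [[0,0,0],0],
  [[0,0,0],0],
])

```text
time: 17.43
tool_pos: [490.6, -149.3, 137.2]
tcp_rot: [180.0, 0.0, 75.3]
ft_force: [-0.8, 0.7, -0.7]
finger_gap: 85.0
```

```bash
python3 - <<'E'
from h import *
s=r.sense();print(s["tool_pos"],s["tcp_rot"])
d=r.snapshot("wrist");cv2.imwrite("pics/w13.png",d["pixels"][:,:,::-1]);print(d["xyz"])
E
```

```text
[ 490.63451111 -149.32507486  137.16736365] [1.79993692e+02 7.33012021e-04 7.53024030e+01]
[510.04019838 -80.53842682 295.97050859]
```

View pics/w13.png

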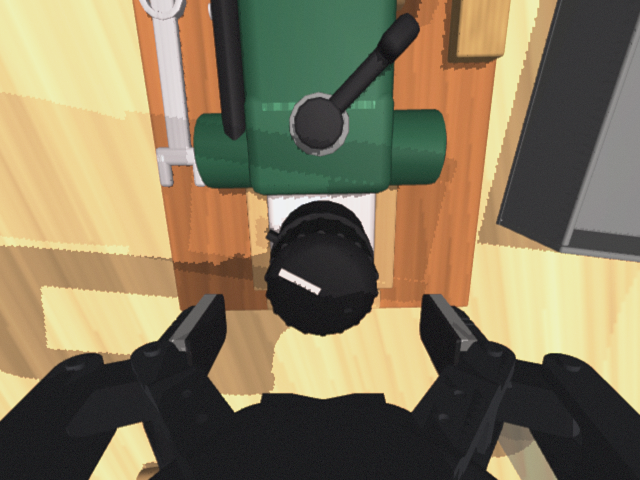

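```bash
python3 - <<'E'
from h import *
d=r.snapshot("wrist")
print(proj(d,[490.6,-149.3,142]),onz(d,322,281,142),onz(d,319,291,142))
crop(d,250,190,140,150,5,"w13c.png")
E
```

```text
[320.21747334 289.65962347] [ 492.67900583 -144.9348974   142.        ] [ 489.81261151 -149.86110836  142.        ]
```

View pics/w13c.png

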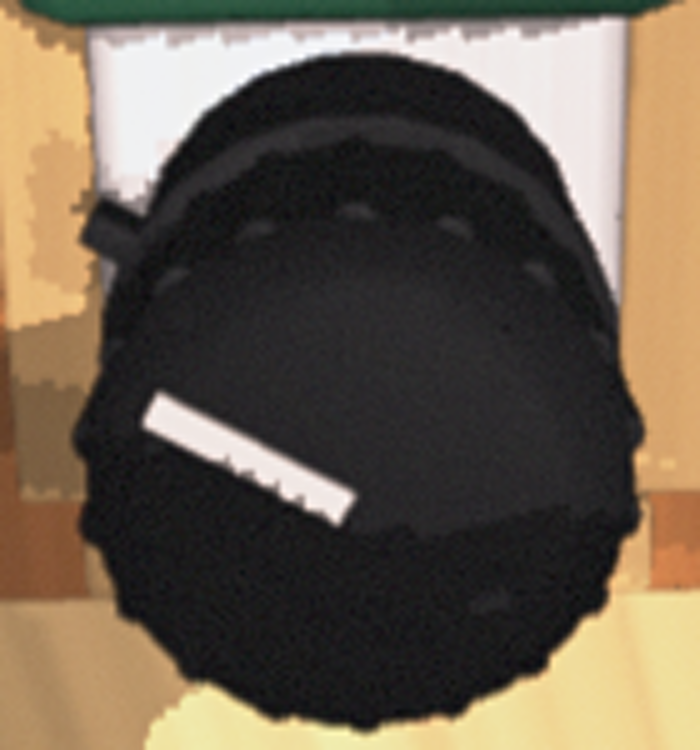

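Knob disc centre at (322,284), fingertip midpoint at x=323: aligned. Descending and closing.

Call:
drive_tool([
  [[0,0.5,-8],0],
  [[0,1,-17],0],
  [[0,1,-26],0],
  [[0,1,-34],0],
  [[0,1,-40],0],
  [[0,1,-43],0],
  [[0,1,-45],0],
  [[0,1,-45],0],
])

```text
time: 18.2
tool_pos: [490.4, -148.3, 91.6]
tcp_rot: [-180.0, -0.0, 75.3]
ft_force: [0.2, -0.3, -0.1]
finger_gap: 84.9
```

Call:
drive_tool([
  [[0,0,0],0],
  [[0,0,0],0],
  [[0,0,0],0],
  [[0,0,0],0],
  [[0,0,0],0],
  [[0,0,0],0],
  [[0,0,0],0],
  [[0,0,0],0],
], fingers=50, squeeze=30)

```text
time: 18.87
tool_pos: [490.4, -148.4, 92.9]
tcp_rot: [-180.0, 0.0, 75.3]
ft_force: [-5.6, 2.1, 5.5]
finger_gap: 59.2
```

```bash
python3 - <<'E'
from h import *
s=r.sense();print(s["tool_pos"],s["tcp_rot"],s["ft_force"],s["wrist_torque"],s["finger_gap"])
d=r.snapshot("wrist");cv2.imwrite("pics/w14.png",d["pixels"][:,:,::-1])
d=r.snapshot("scene");crop(d,220,210,160,140,5,"s14.png")
E
```

```text
[ 490.41114584 -148.35906753   92.89888237] [-1.79984197e+02  8.00403901e-03  7.53160300e+01] [-5.5932963   2.09423416  5.53994032] [ 0.14176652  0.62220566 -0.019616  ] 59.21325068281786
```

View pics/w14.png

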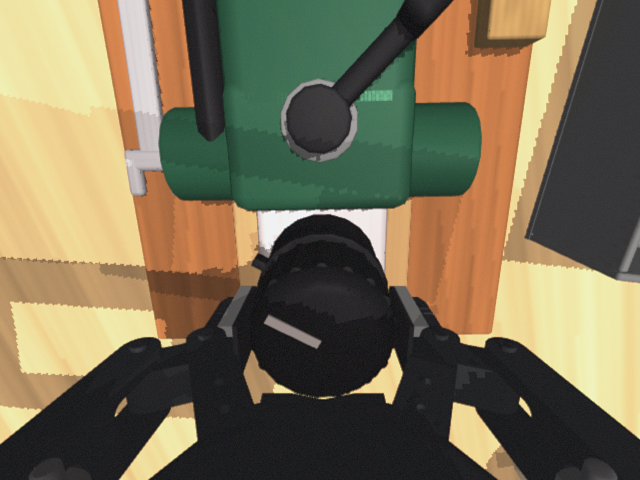

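View pics/s14.png

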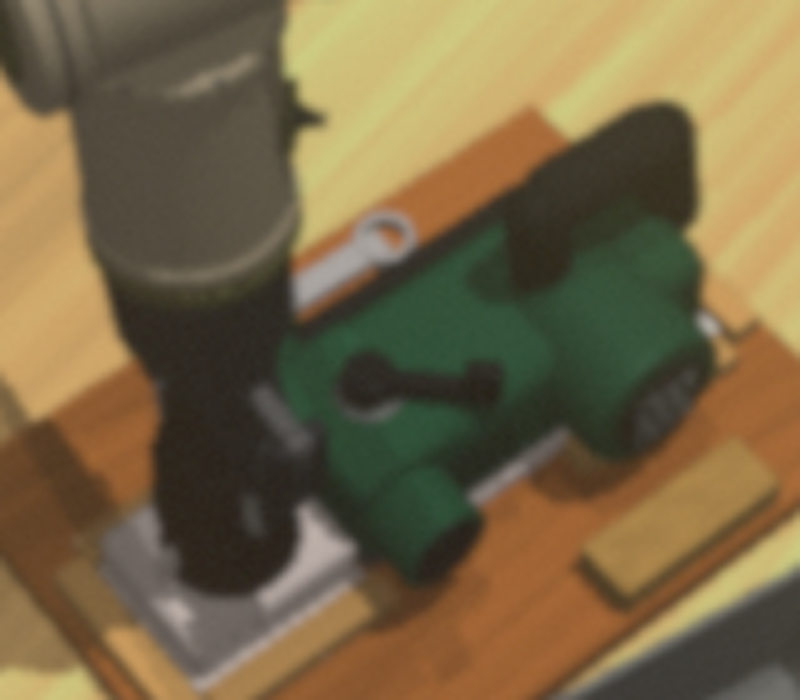

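Gripped at 59 mm (knob 60). Turning anticlockwise (yaw up) toward the stop.

Call:
drive_tool([
  [[-1,0.5,0],4],
  [[-1,0.5,0],10],
  [[-1,0.5,0],16],
  [[-1,0.5,0],22],
  [[-1,0.5,0],28],
  [[-1,0.5,0],34],
  [[-1,0.5,0],40],
  [[-1,0.5,0],46],
], squeeze=40)

```text
time: 19.63
tool_pos: [488.8, -148.4, 93.0]
tcp_rot: [-179.9, 0.0, 121.6]
ft_force: [-10.1, -1.8, 7.8]
finger_gap: 58.6
```

```bash
python3 - <<'E'
from h import *
s=r.sense();print(s["tool_pos"],s["tcp_rot"],s["ft_force"],s["wrist_torque"],s["finger_gap"],s["joint_pos"])
d=r.snapshot("wrist");crop(d,220,200,200,200,4,"w15.png")
E
```

```text
[ 488.83983788 -148.43686251   92.9519023 ] [-1.79898661e+02  1.55903651e-03  1.21605117e+02] [-10.05557467  -1.84210891   7.79070889] [-0.23648147  1.31100051  0.10363799] 58.6245867056192 [-2.25806698e+01 -8.09846709e-01  1.07083854e+02 -8.65321711e-02
  7.37840449e+01 -5.41615787e+01]
```

View pics/w15.png

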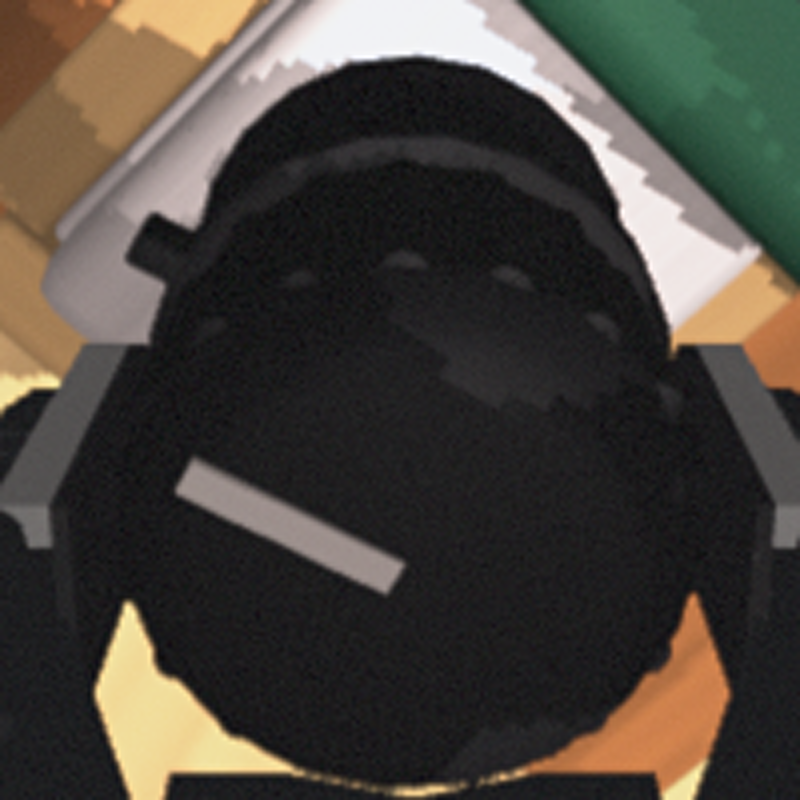

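The knob turns with the gripper (white line fixed relative to the pads). Continuing, nudging x to relax the side force.

Call:
drive_tool([
  [[-1,0,0],6],
  [[-1.5,0,0],12],
  [[-1.5,0,0],18],
  [[-1.5,0,0],24],
  [[-1.5,0,0],30],
  [[-1.5,0,0],36],
  [[-1.5,0,0],42],
  [[-1.5,0,0],48],
])

```text
time: 20.35
tool_pos: [487.8, -149.7, 93.0]
tcp_rot: [-179.8, 0.0, 169.6]
ft_force: [-5.4, -9.3, 2.9]
finger_gap: 58.7
```

```bash
python3 - <<'E'
from h import *
s=r.sense();print(s["tool_pos"],s["tcp_rot"],s["ft_force"],s["wrist_torque"],s["finger_gap"],s["joint_pos"])
E
```

```text
[ 487.76259887 -149.71359449   92.98595284] [-1.79824896e+02  1.17264079e-02  1.69578785e+02] [-5.36437605 -9.25379442  2.93413859] [-1.10142871  0.793772    0.05870146] 58.68793933443293 [ -22.69635669   -1.01708569  107.28505727   -0.17568346   73.68341439
 -102.2258375 ]
```

Call:
drive_tool([
  [[0,-1,0],5],
  [[0,-1.5,0],10],
  [[0,-1.5,0],15],
  [[0,-1.5,0],20],
  [[0,-1.5,0],24],
  [[0,-1.5,0],26],
  [[0,-1.5,0],28],
  [[0,-1.5,0],30],
])

```text
time: 21.02
tool_pos: [488.0, -150.7, 93.0]
tcp_rot: [-179.9, -0.0, -160.7]
ft_force: [4.7, -3.5, 2.6]
finger_gap: 59.1
```

```bash
python3 - <<'E'
from h import *
s=r.sense();print(s["tool_pos"],s["tcp_rot"],s["ft_force"],s["wrist_torque"],s["finger_gap"],s["joint_pos"])
d=r.snapshot("wrist");crop(d,220,200,200,200,4,"w16.png")
E
```

```text
[ 487.98824687 -150.73944303   93.02135461] [-1.79887760e+02 -3.07371947e-02 -1.60672782e+02] [ 4.70902676 -3.52683546  2.59810256] [-0.1025882  -0.66525119 -1.3051794 ] 59.125777031531 [-2.28416543e+01 -9.48808912e-01  1.07213564e+02 -1.08180947e-01
  7.36827049e+01 -1.32138556e+02]
```

View pics/w16.png

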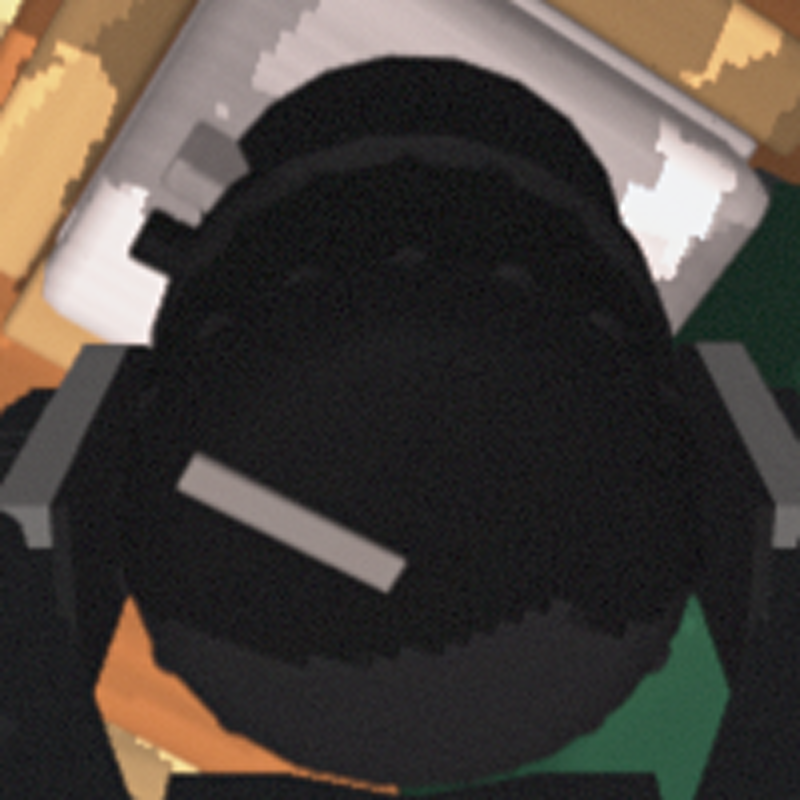

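Torque of −1.3 N m with the peg against the post: knob at its stop, yaw 199.3°. Now clockwise 99° in all (96° + 2.9°).

Call:
drive_tool([
  [[0,0,0],-6],
  [[0,0,0],-12],
  [[0,0,0],-18],
  [[0,0,0],-24],
  [[0,0,0],-30],
  [[0,0,0],-36],
  [[0,0,0],-42],
  [[0,0,0],-48],
])

```text
time: 21.73
tool_pos: [488.3, -149.4, 93.0]
tcp_rot: [180.0, 0.0, 151.0]
ft_force: [-1.7, 0.9, 3.8]
finger_gap: 59.1
```

Call:
drive_tool([
  [[0,0,0],-6],
  [[0,0,0],-12],
  [[0,0,0],-18],
  [[0,0,0],-24],
  [[0,0,0],-30],
  [[0,0,0],-36],
  [[0,0,0],-42],
  [[0,0,0],-48],
])

```text
time: 22.4
tool_pos: [489.4, -148.7, 93.1]
tcp_rot: [179.8, -0.0, 103.0]
ft_force: [4.5, 4.2, -0.1]
finger_gap: 59.1
```

Call:
drive_tool([
  [[0,0,0],-1],
  [[0,0,0],-2],
  [[0,0,0],-3],
  [[0,0,0],-3],
  [[0,0,0],-3],
  [[0,0,0],-3],
  [[0,0,0],-3],
  [[0,0,0],-3],
])

```text
time: 23.07
tool_pos: [489.5, -148.7, 93.1]
tcp_rot: [179.8, -0.0, 100.3]
ft_force: [3.5, 4.0, 1.2]
finger_gap: 59.1
```

```bash
python3 - <<'E'
from h import *
s=r.sense();print(s["tool_pos"],s["tcp_rot"],s["ft_force"],s["wrist_torque"],s["finger_gap"])
d=r.snapshot("wrist");crop(d,220,200,200,200,4,"w17.png")
E
```

```text
[ 489.4572942  -148.68860214   93.06447861] [ 1.79829129e+02 -8.15111406e-03  1.00336612e+02] [3.46972937 3.96965465 1.20547768] [ 0.5858761  -0.54630746 -0.04918002] 59.061769456944695
```

View pics/w17.png

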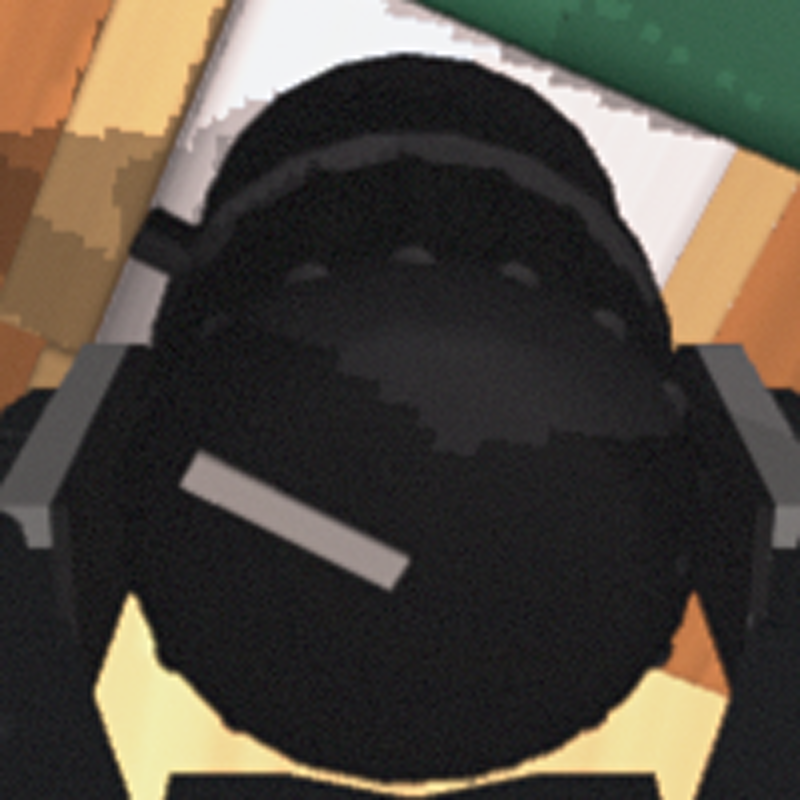

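Line unmoved relative to the pads; yaw 100.3 against the starting grip at 75.3 (click 5) is one click less: click 4, with torque near zero. Release and lift away.

Call:
drive_tool([
  [[0,0,0],0],
  [[0,0,0],0],
  [[0,0,0],0],
  [[0,0,0],0],
  [[0,0,4],0],
  [[0,0,14],0],
  [[0,0,30],0],
  [[0,0,50],0],
], fingers=85)

```text
time: 23.78
tool_pos: [487.3, -149.1, 142.3]
tcp_rot: [-179.9, -0.1, 100.3]
ft_force: [0.8, 1.1, -0.1]
finger_gap: 84.9
```

Call:
drive_tool([
  [[0,0,20],0],
  [[0,0,45],0],
  [[0,0,70],0],
  [[-12,0,90],0],
  [[-30,-20,95],0],
  [[-50,-45,95],0],
  [[-70,-70,95],0],
  [[-85,-90,95],0],
])

```text
time: 24.45
tool_pos: [402.0, -240.7, 238.6]
tcp_rot: [180.0, 0.1, 100.3]
ft_force: [-0.6, -0.6, -0.6]
finger_gap: 85.0
```

Call:
drive_tool([
  [[-10,-30,0],0],
  [[-25,-65,0],0],
  [[-35,-100,0],0],
  [[-45,-130,0],0],
  [[-50,-150,0],0],
  [[-50,-150,0],0],
  [[-50,-150,0],0],
  [[-50,-150,0],0],
])

```text
time: 25.12
tool_pos: [353.3, -389.0, 237.6]
tcp_rot: [180.0, -0.0, 100.3]
ft_force: [-0.4, -0.1, -0.7]
finger_gap: 84.9
```

```bash
python3 - <<'E'
from h import *
s=r.sense();print(s["tool_pos"],s["time"])
d=r.snapshot("top");cv2.imwrite("pics/t18f.png",d["pixels"][:,:,::-1]);crop(d,265,160,160,140,5,"t18.png")
E
```

```text
[ 353.25020782 -388.95227146  237.63076311] 25.1167
```

View pics/t18.png

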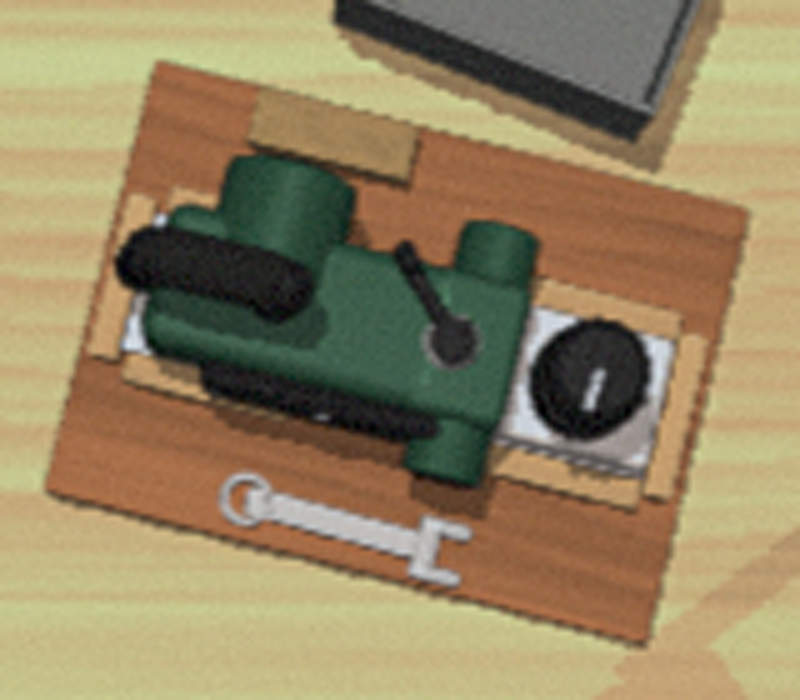

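View pics/t18f.png

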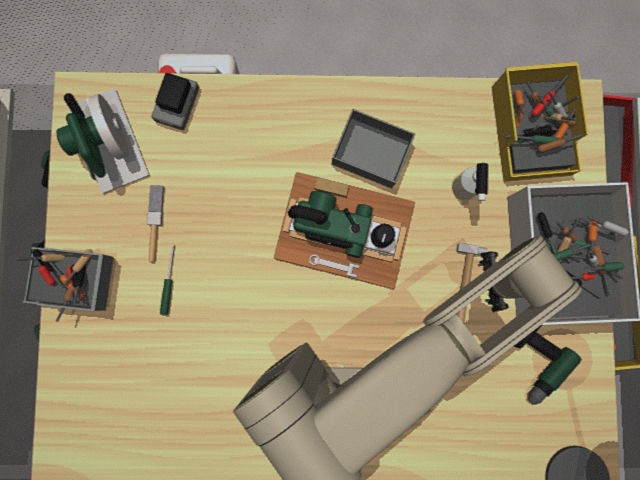

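```bash
python3 - <<'E'
from h import *
d=r.snapshot("top");im=d["pixels"][226:252,373:396].astype(int)
v,u=np.nonzero(im.min(2)>110)
k=(abs(u+373-383)<7)&(abs(v+226-236)<9);P=np.array([onz(d,a+373,b+226,142)[:2] for a,b in zip(u[k],v[k])]);
dx=cv2.fitLine(P.astype(np.float32),cv2.DIST_L2,0,.01,.01).ravel()[:2]
a=np.degrees(np.arctan2(dx[1],dx[0]));print(len(P),((-103.7-a)%180),"deg cw")
r.hand_in();print(r.sense()["time"])
E
```

```text
18 94.28016 deg cw
the job is handed in; nothing more can be done
the job is handed in; nothing more can be done
```

I set the planer up as asked and handed the job in at about 25 s, with the arm standing clear of the planer.

- **Lever:** I gripped the tab and swung it over to the tub side until the end stop pushed back with about 15 N. The last top view puts it at about 47° past straight back; the stop is at 45.8°.
- **Knob:** I turned it anticlockwise until it hit its stop, at 1.3 N m against the 0.2–0.3 N m a click takes. Then I turned it 99° clockwise, which is four clicks plus the 3° gap at the stop, and let go. The white line now reads 94° in the top view; the fourth click is at 96° and its neighbours at 72° and 120°.
- **Other things:** by eye in the last top view, the spanner, blade box, sprayer, screwdriver and brush are where they were. The arm hides part of the hammer, but the part that shows hasn't moved.

Some checks disagreed:

- **Fingertip height:** the tips stood roughly 40 mm higher, relative to the reported tool position, than the description says. My first attempts closed above the tab and passed over it without touching anything. I then found the right height from the camera and the grip reading.
- **Scene camera:** its positions differed from the other two cameras by 8–10 mm, so I relied on the top and wrist cameras.

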